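Lay out the lacquer bench for the next piece

TASK

Lay out the bench for the next piece: stand the open black box in the middle of the round banding wheel and put its knobbed lid on it. Make a row across the bench with the water cup midway between the wheel and the white palette, and the grey whetstone on the wheel's other side, level with its middle, long side pointing straight away from you, 30 mm clear of the wheel's edge; then stand the amber jar directly behind the palette (on the side away from you), 30 mm clear of its far edge. Set everything upright and let go, and do not shift the graver, the pumice or the brass weight.

Things in the scene. Friction and masses are not known exactly. Their poses are not given: they have to be found in the camera images.
- wheel: Banding wheel: a grey metal turntable, round, 100 mm across and 28 mm high to its flat top, with thin dark rings; it is fixed and does not turn. Origin: centre of its underside, on the bench (z = 0); its x axis points straight away from the robot, y to the robot's left.
- palette: White porcelain palette, a slab 60 mm (x) by 90 mm (y) by 12 mm high with six coloured wells; fixed. Origin: centre of its underside, on the bench; its x axis points away from the robot (to within 0.1 rad), y to the left. It lies 225 to 250 mm to the left or to the right of the wheel, centre to centre.
- box: Black lacquer box without its lid: an open round box 64 mm across and 36 mm high outside, upright, wall 4 mm (opening 56 mm across), floor 5 mm thick, a thin brass line round it. Origin: centre of its underside. About 90 g. Grip it across the outside.
- lid: The box's lid, black with a brass knob, right way up: disc 64 mm across, 7 mm thick; under it a spigot 48 mm across, 5 mm deep, that drops into the box's opening with 4 mm play all round; on it a knob 16 mm across, 20 mm tall. Origin: centre of the spigot's underside; disc 5 to 12 mm, knob 12 to 32 mm above it. Seated, its origin is 31 mm above the box's. About 50 g.
- stone: Grey whetstone block 110 mm (x) by 40 mm (y) by 24 mm (z), lying flat. Origin: centre of its underside; x along its length. At the start its length points away from the robot to within 0.3 rad. About 260 g.
- cup: White porcelain water cup, empty, round, open at the top, no handle, 56 mm across at the rim, a little narrower at the foot, 55 mm high, wall 4 mm. Origin: centre of its underside. About 120 g.
- jar: Small closed amber glass jar with a black cap, 42 mm across and 56 mm high. Origin: centre of its underside. About 100 g.
- graver: Bystander: a graver lying flat at the robot's left, 16 mm wide, 14 mm high and about 155 mm long, wooden handle towards the robot and thin steel shaft away from it. Origin: on its underside, about the middle of its length; x along the shaft.
- pumice: Bystander: a small light grey pumice block 32 by 22 by 18 mm high, nearest the robot, a little to its left. Origin: centre of its underside.
- weight: Bystander: a small round brass weight 32 mm across and 27 mm high, at the far edge of the felt. Origin: centre of its underside.
Not all that is in view belongs to the job. What is meant by the palette is not green or purple, and is the larger of those in its own colour.

How it is judged:
At the end, for the whole second after the job is handed in: Box within 10 mm of wheel centre, lid seated in it; stone beyond wheel, gap 15-45 mm, x within 20 mm, straight to 0.2 rad; cup under 139 mm from wheel and palette, x within 24 mm of wheel; jar behind palette, gap 15-45 mm, within 20 mm sideways; all upright (0.08 rad), on their supports, at rest (horizontal distance between box and wheel below 0.01 m and z of box in the frame of wheel between 0.024 and 0.032 m and horizontal distance between lid and box below 0.007 m and z of lid in the frame of box between 0.028 and 0.034 m and (y of stone in the frame of wheel between 0.085 and 0.115 m or y of stone in the frame of wheel between -0.115 and -0.085 m) and horizontal distance between stone and palette above 0.28 m and angle between the x axis of stone and the x axis of wheel, either way round below 0.2 rad and x of stone in the frame of wheel between -0.02 and 0.02 m and horizontal distance between cup and wheel below 0.139 m and horizontal distance between cup and palette below 0.139 m and x of cup in the frame of wheel between -0.024 and 0.024 m and x of jar in the frame of palette between 0.066 and 0.096 m and y of jar in the frame of palette between -0.02 and 0.02 m and angle between each of box, lid, stone, cup, jar's own z axis and vertical below 0.08 rad and linear speed of each of box, lid, stone, cup, jar below 0.02 m/s and height (world z) of each of stone, cup, jar below 0.006 m); the robot touches nothing.
It fails at once if the graver is shifted by more than 15 mm (distance of graver from where it was at the start of the episode above 0.015 m).
It fails at once if the pumice is shifted by more than 15 mm (distance of pumice from where it was at the start of the episode above 0.015 m).
It fails at once if the weight is shifted by more than 15 mm (distance of weight from where it was at the start of the episode above 0.015 m).
It also fails if it takes over 128 s, if anything falls off the work surface, if the arm or the gripper's body presses on something with over 40 N, if the wrist force passes 120 N, or if a joint passes its speed limit or range.

ROBOT

A 7-joint arm with a two-finger parallel gripper is mounted at the origin on the work surface. World frame = base frame: x ahead of the robot, y to its left, z up, the work surface at z = 0. Lengths are in m, angles in rad, forces in N, time in s.
With the tool pointing down it reaches from about 0.4 to 0.85 m from the base axis. Payload 4.5 kg.
Tool frame: the origin (TCP) lies between the finger pads; the fingertips stand 11 mm ahead of it and the grasp point (between the pads) lies 8 mm behind it (r.tip_reach is the distance from the TCP to the fingertips, in m); x points along the fingers, y is the direction in which the jaws open and shut, and the axes are right-handed (so a half turn about x gives the same grasp; the last joint's range is limited). The gripper opens to 88 mm and grips with 3 to 60 N. Pads are 18 mm wide; open, the fingers measure 123 mm over their backs; the gripper's body (75 mm by 187 mm) begins 45 mm behind the grasp point.
Start: joints at [-1.169, 0.689, -0.195, 1.565, 0.157, 0.902, -0.215], TCP at [0.225, 0.583, 0.25] pointing down, gripper open.
Joint ranges: [-3.01, 3.01], [-0.46, 2.08], [-1.47, 1.51], [0.13, 2.56], [-1, 4.14], [0.04, 2.09], [-2.66, 2.66]. Speed limits (rad/s): [2.57, 2.57, 3.14, 3.14, 3.14, 3.14, 3.14].

INTERFACE

Orientations are given as a unit quaternion [x, y, z, w].
In Python, from plant import r gives the robot as it stands.
- The arm moves only by the tool drive_tool, never from a script. Its argument "deltas" is a list of rows, each a list of 3 entries, a list of its own where there are three numbers: the turn, a rotation vector about the tool's x, y, z in degrees, then the shift along the tool's x, y, z in cm, then the finger opening in cm, from 0 to 8.81. A call has 1 to 12 rows; each row shifts and turns the commanded pose from where the row before left it, along the tool's axes as they then stand; what a row does not reach is not made up. A row lasts 1/12 s, in which the tool goes at most 41.7 mm and 7.16 degrees, less where a joint would pass 70% of its speed; a pose out of reach is approached as far as the arm can. A call is refused whole if a number of a shift passes 4.17 or a number of a turn 7.16, either way. A call with a gripper value outside its range is refused whole. The fingers move at their own pace and stop on an object; "force" is the grip in N (left out, the last holds). Time passes only in rows, so rows that do not move let the fingers close. It gives the time, the measured TCP pose, the force and the opening at its end, in the units of the state.
- r.get_state(): the state, without advancing time (a new reading comes with each control period).
- r.snapshot(name): name is "scene" or "top" or "wrist"; returns a dict with "color" (480x640x3 uint8, red, green, blue), "fov_y" (degrees; the focal length in pixels is half the picture's height over the tangent of half this angle, whatever the lens; pixels are square), "cx", "cy" (the principal point, pixels), "extrinsics" (4x4, takes a point from world to camera coordinates); the wrist camera has in their place "tool_from_camera" (4x4, takes a point from camera to tool coordinates, whose origin is the TCP and whose axes are the tool frame's). Camera axes: x right, y up, looking along -z (the intrinsics and any distortion apply to the point x, -y, -z); pixel columns grow to the right and rows downward; lengths in m; the calibration is good to about 2 mm. A picture is of the moment at which its call begins: read the wrist's pose just before it. There is no depth.
- r.finish_job(): hands the job in, once; it reports no verdict.
The state is a dict: "clock": time; "q": joint angles; "qd": joint speeds; "joint_torque": joint torques, N m; "tool_pos": TCP position; "eef_rot": TCP orientation; "contact_force": force on the tool from outside, world axes, zero at the start; "moment": the same for the moment, N m; "opening": opening from 0.0 (shut) to 1.0 (fully open).
Only numpy, scipy, OpenCV 4.12 (cv2) and the standard library are available. Lean on these libraries where they do the work, as an engineer would, in place of code of your own. Each camera call takes 0.05 s, during which the arm holds its last target. There are 200 camera calls.

## Working session

There is one attempt and no reset: what is moved stays moved. The work goes in short steps, Python scripts to look and compute and a tool call to move; the robot and the scene stay as the last step left them, time stands still between calls to the robot, and variables do not carry over. Pictures are saved under pics/ and viewed, about 12 in all and at most 16, crops included, and the job is handed in when it is done.

Besides the shell and the picture viewer there is one more tool, called after ">>>" as name([rows], argument=value, ...), one row to a line, values as JSON. drive_tool: Moves the arm, as the interface text tells. Its arguments: {"type":"object","properties":{"deltas":{"type":"array","items":{"type":"array"}},"force":{"type":"number"}},"required":["deltas"]}

```bash
ls; mkdir -p pics
python3 - <<'E'
from plant import r
import cv2,numpy as np
s=r.get_state(); print({k:np.round(v,3).tolist() for k,v in s.items()}, r.tip_reach)
for n in ("scene","top","wrist"):
    d=r.snapshot(n); cv2.imwrite(f"pics/{n}0.png",d["color"][:,:,::-1])
    print(n,d["color"].shape,{k:np.round(v,4).tolist() for k,v in d.items() if k!="color"})
E
```

```text
pics
{'clock': 0.0, 'q': [-1.169, 0.69, -0.195, 1.566, 0.157, 0.903, -0.215], 'qd': [0.001, 0.0, -0.0, 0.001, 0.0, 0.001, -0.002], 'joint_torque': [0.0, -52.756, -1.267, -15.343, -0.053, 0.007, 0.0], 'tool_pos': [0.225, 0.583, 0.249], 'eef_rot': [0.129, 0.695, -0.13, 0.695], 'contact_force': [0.086, 0.685, -0.644], 'moment': [0.007, 0.058, 0.035], 'opening': 0.997} 0.011
scene (480, 640, 3) {'fov_y': 56.8422, 'cx': 317.5407, 'cy': 241.8599, 'extrinsics': [[-0.1678, 0.9858, -0.008, 0.0232], [-0.7271, -0.1183, 0.6763, 0.3697], [0.6657, 0.1193, 0.7366, -1.2398], [0.0, 0.0, 0.0, 1.0]]}
top (480, 640, 3) {'fov_y': 45.9089, 'cx': 321.4559, 'cy': 227.823, 'extrinsics': [[0.0234, -0.9997, -0.0044, 0.0311], [0.9961, 0.0229, 0.0856, -0.5275], [-0.0854, -0.0064, 0.9963, -1.4731], [0.0, 0.0, 0.0, 1.0]]}
wrist (480, 640, 3) {'fov_y': 69.5735, 'cx': 319.1071, 'cy': 241.6344, 'tool_from_camera': [[-0.0002, 0.2542, -0.9671, -0.1347], [1.0, -0.0002, -0.0002, 0.0001], [-0.0003, -0.9671, -0.2542, -0.0651], [0.0, 0.0, 0.0, 1.0]]}
```

View pics/top0.png

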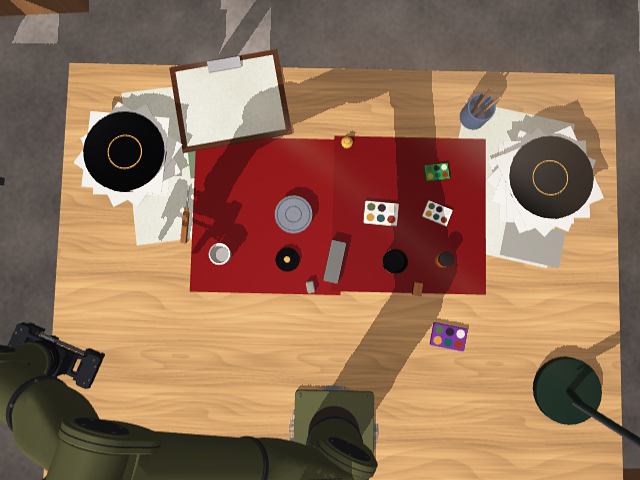

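View pics/scene0.png

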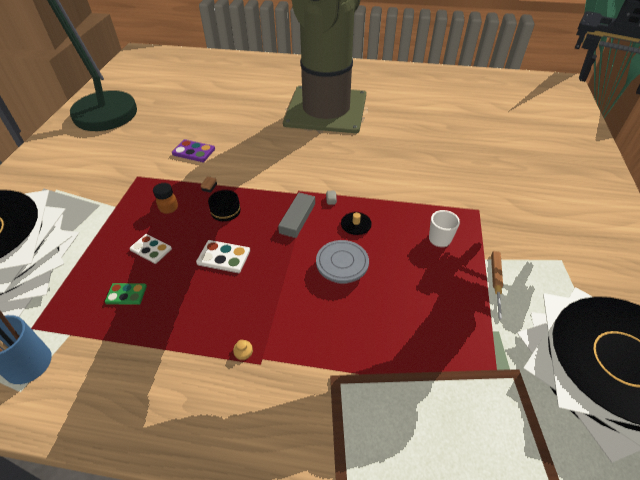

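The top view shows the wheel (293,214), palette (381,213), lid (287,259), box (395,261), jar (446,260), stone (335,262), cup (219,254), pumice (311,287), weight (347,141) and graver (186,225). The palette is on the right, so the cup goes between them, the stone goes left of the wheel and the jar goes behind the palette.

```bash
cat > h.py <<'E'
import cv2,numpy as np
from plant import r
from scipy.spatial.transform import Rotation as Ro
def cam(d,s=None):
    f=240/np.tan(np.radians(d["fov_y"]/2)); K=np.array([[f,0,d["cx"]],[0,f,d["cy"]],[0,0,1]])
    if "extrinsics" in d: M=np.array(d["extrinsics"])
    else:
        T=np.eye(4);T[:3,:3]=Ro.from_quat(s["eef_rot"]).as_matrix();T[:3,3]=s["tool_pos"]
        M=np.linalg.inv(T@np.array(d["tool_from_camera"]))
    M=np.diag([1,-1,-1,1.])@M
    return K,M
def ray(c,uv):
    K,M=c; R=M[:3,:3]; o=-R.T@M[:3,3]; v=R.T@np.linalg.inv(K)@np.array([*uv,1.]); return o,v/np.linalg.norm(v)
def plane(c,uv,z):
    o,v=ray(c,uv); return o+v*(z-o[2])/v[2]
def tri(c1,u1,c2,u2):
    o1,v1=ray(c1,u1);o2,v2=ray(c2,u2)
    t=np.linalg.lstsq(np.c_[v1,-v2],o2-o1,rcond=None)[0]
    a,b=o1+t[0]*v1,o2+t[1]*v2; return (a+b)/2,np.linalg.norm(a-b)
def proj(c,p):
    K,M=c; q=K@(M[:3,:3]@np.asarray(p)+M[:3,3]); return q[:2]/q[2]
def blobs(img,amin=25):  # img RGB; non-felt blobs
    h=cv2.cvtColor(img,cv2.COLOR_RGB2HSV); R,G,B=[img[...,i].astype(int) for i in range(3)]
    felt=((h[...,0]<8)|(h[...,0]>172))&(h[...,1]>150)&(R>25)
    m=(~felt).astype(np.uint8)
    n,l,st,ce=cv2.connectedComponentsWithStats(m,connectivity=4)
    return [(i,st[i],ce[i],img[l==i].mean(0)) for i in range(n) if amin<st[i][4]<30000],l
E
python3 - <<'E'
from h import *
for n in("top","scene"):
    d=r.snapshot(n);np.save(f"pics/{n}.npy",d["color"])
    b,l=blobs(d["color"])
    print(n)
    for i,s,c,m in b: print(i,s.tolist(),c.round(1),m.round())
s=r.get_state();print(Ro.from_quat(s["eef_rot"]).as_matrix().round(3))
t=np.load("pics/top.npy")[125:305,180:490]; cv2.imwrite("pics/topc.png",cv2.resize(t[:,:,::-1],None,fx=2.58,fy=2.58,interpolation=cv2.INTER_CUBIC))
E
```

```text
top
3 [424, 162, 26, 19, 388] [436.1 171.4] [ 67. 109.  62.]
4 [275, 195, 38, 39, 1152] [293.1 213.9] [137. 136. 145.]
5 [363, 200, 36, 27, 768] [380.  212.7] [193. 181. 169.]
6 [422, 200, 31, 27, 477] [436.6 212.6] [157. 148. 137.]
7 [323, 240, 23, 44, 649] [334.4 261.3] [127. 123. 119.]
8 [208, 243, 24, 22, 401] [219.3 253.6] [182. 170. 164.]
9 [276, 248, 23, 23, 427] [287.  259.1] [31. 27. 21.]
10 [382, 249, 26, 24, 473] [394.7 260.9] [14. 13. 13.]
11 [435, 252, 19, 16, 239] [444.  259.1] [63. 42. 34.]
scene
2 [153, 183, 25, 31, 548] [164.9 197.9] [68. 44. 27.]
3 [208, 190, 32, 31, 785] [224.  205.3] [14. 12. 10.]
4 [429, 210, 31, 38, 926] [442.9 227.5] [163. 154. 146.]
5 [341, 212, 30, 23, 519] [355.7 223.2] [37. 30. 21.]
6 [129, 233, 43, 31, 729] [150.5 248.6] [143. 136. 124.]
7 [196, 240, 55, 34, 1234] [223.5 256.4] [178. 171. 157.]
8 [316, 240, 53, 44, 1871] [341.9 261.2] [126. 127. 131.]
9 [105, 283, 42, 22, 767] [125.8 293.8] [ 66. 103.  62.]
10 [233, 339, 20, 21, 323] [242.5 349.4] [177. 135.  74.]
[[-0.     0.36   0.933]
 [-0.001  0.933 -0.36 ]
 [-1.    -0.001  0.   ]]
```

Run:
```python
from h import *
T=r.snapshot("top");S=r.snapshot("scene");ct,cs=cam(T),cam(S)
def ell(img,l,i,hull=True):
    c,_=cv2.findContours((l==i).astype(np.uint8),0,cv2.CHAIN_APPROX_NONE); c=max(c,key=cv2.contourArea); return cv2.fitEllipse(c)
bt,lt=blobs(T["color"]);bs,ls=blobs(S["color"])
def near(b,l,u): return min(b,key=lambda x:np.hypot(*(x[2]-u)))
for n,ut,us,z in (("wheel",(293,214),(342,259),.028),("lid",(287,259),(356,223),.010),("box",(395,261),(224,200),.036),("cup",(219,254),(443,222),.055),("palette",(381,213),(223,255),.012),("jar",(446,260),(164,190),.056),("stone",(335,262),(297,215),.024)):
    b=near(bt,lt,ut);e=ell(None,lt,b[0])
    print(n,"plane",plane(ct,e[0],z).round(4),"ell px",np.round(e[0],1),np.round(e[1],1),"tri(crude)",*[np.round(x,4) for x in tri(ct,e[0],cs,us)])
def crop(img,x,y,w,h,f): return cv2.resize(img[y:y+h,x:x+w,::-1],None,fx=f,fy=f,interpolation=cv2.INTER_CUBIC)
a=crop(T["color"],185,190,280,105,2.85);b=crop(S["color"],140,175,320,110,2.49)
w=min(a.shape[1],b.shape[1]);cv2.imwrite("pics/both.png",np.vstack([a[:,:w],b[:,:w]]))
```

```text
wheel plane [0.5614 0.1188 0.028 ] ell px [293.1 213.9] [37.  37.9] tri(crude) [0.5612 0.1186 0.03  ] 0.0
lid plane [0.4425 0.1326 0.01  ] ell px [287.  259.1] [22.3 22.6] tri(crude) [0.4425 0.1328 0.0103] 0.0003
box plane [ 0.4436 -0.1492  0.036 ] ell px [394.7 260.9] [23.  24.4] tri(crude) [ 0.4435 -0.1488  0.0348] 0.0011
cup plane [0.4512 0.3044 0.055 ] ell px [219.3 253.6] [21.4 22.3] tri(crude) [0.4514 0.304  0.0492] 0.0029
palette plane [ 0.5707 -0.1132  0.012 ] ell px [380.6 213. ] [26.1 40.2] tri(crude) [ 0.571  -0.1135  0.0095] 0.0001
jar plane [ 0.4504 -0.2729  0.056 ] ell px [443.9 259.1] [14.8 18.7] tri(crude) [ 0.4507 -0.2742  0.0516] 0.0007
stone plane [0.4386 0.0076 0.024 ] ell px [334.3 261.5] [16.1 53.5] tri(crude) [0.439  0.0072 0.0107] 0.0002
```

View pics/both.png

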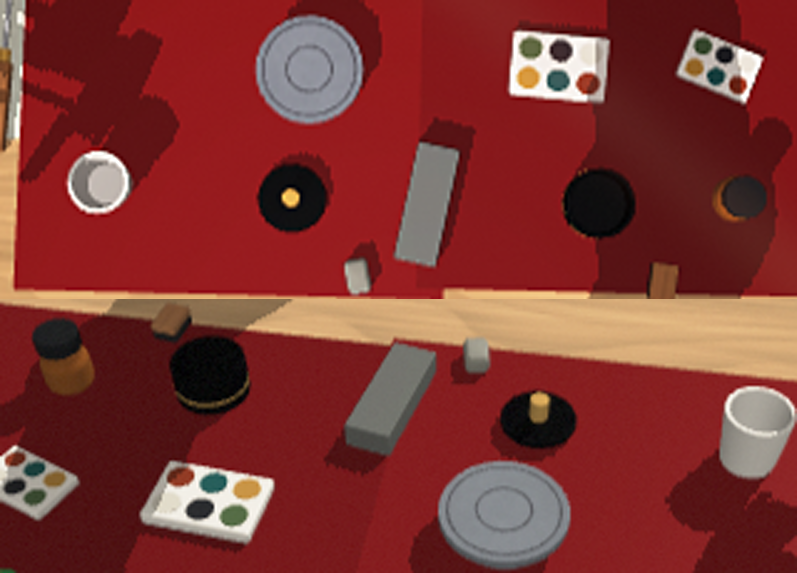

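The crop confirms the heights roughly agree with the given sizes. The targets are wheel (0.561,0.119), palette (0.571,−0.113), which are 232 mm apart as stated. I'll turn the tool square and move over the cup area, then look with the wrist camera.

>>> drive_tool([
  [[-7,0,0],[0,0,0],8.8],
  [[-7,0,0],[0,0,0],8.8],
  [[-7,0,0],[0,0,0],8.8],
  [[0,0,0],[0,-3.1,2.3],8.8],
  [[0,0,0],[0,-3.1,2.3],8.8],
  [[0,0,0],[0,-3.1,2.3],8.8],
  [[0,0,0],[0,-3.1,2.3],8.8],
  [[0,0,0],[0,-3.1,2.3],8.8],
  [[0,0,0],[0,-3.1,2.3],8.8],
  [[0,0,0],[0,-3.1,2.3],8.8],
  [[0,0,0],[0,-3.1,2.3],8.8],
  [[0,0,0],[0,-3.1,2.3],8.8],
], force=20)

```text
clock: 1.35
tool_pos: [0.4323, 0.3023, 0.2499]
eef_rot: [0.001, 0.707, -0.0, 0.707]
contact_force: [0.7, -0.2, -0.8]
opening: 0.995
```

>>> drive_tool([
  [[0,0,0],[0,0,0],8.8],
  [[0,0,0],[0,0,0],8.8],
])

```text
clock: 1.52
tool_pos: [0.4333, 0.3012, 0.2496]
eef_rot: [0.002, 0.707, -0.003, 0.707]
contact_force: [-0.5, 1.1, -0.2]
opening: 1.001
```

```bash
cat >> h.py <<'E'
def look(name):
    s=r.get_state();d=r.snapshot("wrist");np.savez(f"pics/{name}.npz",img=d["color"],q=s["eef_rot"],p=s["tool_pos"])
    cv2.imwrite(f"pics/{name}.png",d["color"][:,:,::-1]);c=cam(d,s)
    print(name,np.round(s["tool_pos"],4),"yaw",np.degrees(np.arctan2(*Ro.from_quat(s["eef_rot"]).as_matrix()[[1,0],2])).round(2),"t",s["clock"],"F",np.round(s["contact_force"],1),"op",round(s["opening"],3))
    return d["color"],c
E
python3 - <<'E'
from h import *
img,c=look("w1")
b,l=blobs(img,150)
for i,s,ce,m in b: print(s.tolist(),ce.round(),m.round(),plane(c,ce,.03).round(3))
for p in ((.5614,.1188,.028),(.4425,.1326,.01),(.4512,.3044,.055)): print(proj(c,p).round(1))
E
```

```text
w1 [0.4333 0.3012 0.2496] yaw -0.43 t 1.5167 F [-0.5  1.1 -0.2] op 1.001
[82, 138, 35, 33, 861] [ 99. 154.] [183. 173. 157.] [0.37  0.083 0.03 ]
[23, 165, 55, 107, 5317] [ 50. 217.] [135. 132. 124.] [0.433 0.021 0.03 ]
[139, 192, 57, 56, 2493] [167. 219.] [44. 39. 29.] [0.436 0.142 0.03 ]
[295, 206, 59, 59, 2618] [324. 235.] [223. 216. 208.] [0.455 0.306 0.03 ]
[160.1 326.9]
[166.4 221.4]
[322.5 237.9]
```

View pics/w1.png

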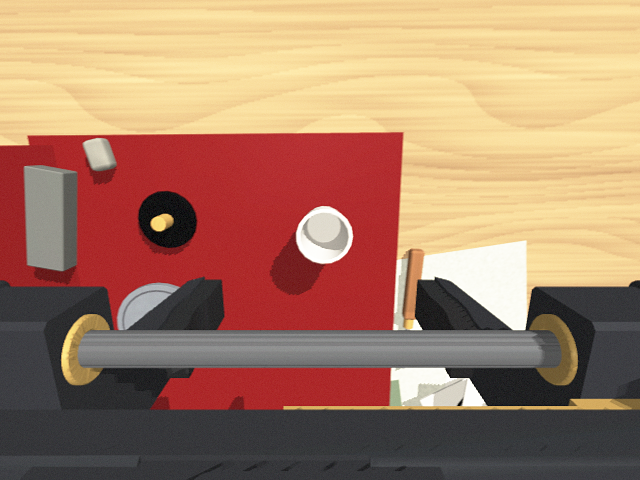

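The wrist view shows cup (324,235), lid (167,219), stone (50,217) and pumice (99,154), all within about 2 px of my predictions. Next I'll move over the stone for a second view.

>>> drive_tool([
  [[0,0,0],[0,-4.0,0],8.8],
  [[0,0,0],[0,-4.0,0],8.8],
  [[0,0,0],[0,-4.0,0],8.8],
  [[0,0,0],[0,-4.0,0],8.8],
  [[0,0,0],[0,-4.0,0],8.8],
  [[0,0,0],[0,-4.0,0],8.8],
  [[0,0,0],[0,-4.0,0],8.8],
  [[0,0,0],[0,0,0],8.8],
  [[0,0,0],[0,0,0],8.8],
])

```text
clock: 2.32
tool_pos: [0.431, 0.0232, 0.2498]
eef_rot: [0.002, 0.707, -0.001, 0.707]
contact_force: [0.8, 0.8, 0.1]
opening: 0.999
```

Run:
```python
from h import *
d=r.snapshot("wrist")
z=np.load("pics/w1.npz");c1=cam(d,{"eef_rot":z["q"],"tool_pos":z["p"]});i1=z["img"]
i2,c2=look("w2")
def show(img,c):
    b,l=blobs(img,150)
    for i,s,ce,m in b: print(s.tolist(),ce.round(),m.round(),plane(c,ce,.03).round(3))
    return b,l
show(i2,c2)
for p in ((.4386,.0076,.024),(.4436,-.1492,.036),(.4425,.1326,.01),(.4504,-.2729,.056)): print(proj(c2,p).round(1))
```

```text
w2 [0.4313 0.0253 0.2499] yaw -0.02 t 2.3667 F [-0.  -0.   0.5] op 1.001
[348, 138, 26, 34, 698] [361. 154.] [197. 187. 171.] [0.37  0.067 0.03 ]
[276, 165, 55, 107, 3944] [302. 217.] [164. 161. 152.] [0.434 0.008 0.03 ]
[388, 192, 56, 56, 2481] [416. 220.] [43. 39. 31.] [0.436 0.127 0.03 ]
[118, 193, 73, 63, 3537] [154. 224.] [23. 21. 19.] [ 0.44  -0.147  0.03 ]
[545, 208, 87, 58, 3857] [590. 234.] [195. 188. 179.] [0.452 0.312 0.03 ]
[0, 210, 69, 48, 2467] [ 32. 233.] [93. 61. 38.] [ 0.45  -0.277  0.03 ]
[302. 221.]
[149.5 228.1]
[415.7 222. ]
[ 14.5 239.4]
```

View pics/w2.png

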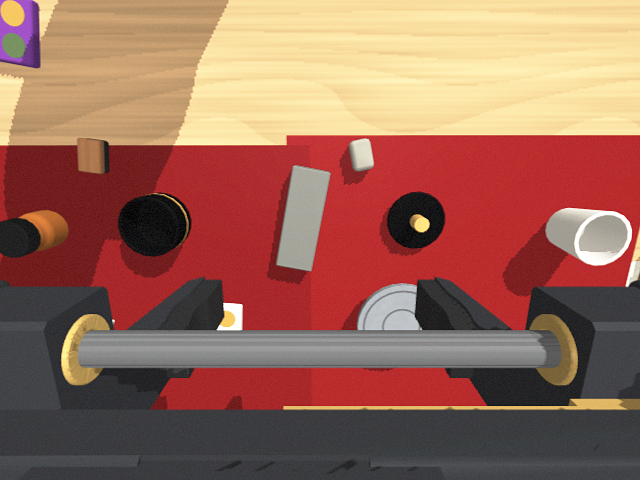

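w2 shows stone (302,217), lid (416,220), box (154,224), jar (32,233) and cup (590,234).

Run:
```python
from h import *
d=r.snapshot("wrist")
C={}
for n in("w1","w2"):
    z=np.load(f"pics/{n}.npz");C[n]=cam(d,{"eef_rot":z["q"],"tool_pos":z["p"]}),z["img"]
(c1,i1),(c2,i2)=C["w1"],C["w2"]
# stone: outline polygon in w2, on z=.024
b,l=blobs(i2,150); k=[x for x in b if abs(x[2][0]-302)<5][0][0]
m=(l==k).astype(np.uint8)
cn=max(cv2.findContours(m,0,1)[0],key=cv2.contourArea)
q=cv2.approxPolyDP(cv2.convexHull(cn),4,True)[:,0]; print("w2 stone poly",q.tolist())
P=np.array([plane(c2,u,.024)[:2] for u in cn[:,0]],np.float32)
print("stone rect (m)",cv2.minAreaRect(P*1000))
b,l1=blobs(i1,150); k=[x for x in b if abs(x[2][0]-50)<5][0][0]
cn=max(cv2.findContours((l1==k).astype(np.uint8),0,1)[0],key=cv2.contourArea)
print("w1 stone poly",cv2.approxPolyDP(cv2.convexHull(cn),4,True)[:,0].tolist())
# knob: brass colour
def knob(i):
    h=cv2.cvtColor(i,cv2.COLOR_RGB2HSV);m=cv2.inRange(h,(12,100,90),(32,255,255));n,l,st,ce=cv2.connectedComponentsWithStats(m)
    return [(st[j].tolist(),ce[j].round(1)) for j in range(1,n) if 60<st[j][4]<400 and 190<ce[j][1]<250]
print("knob",knob(i1),knob(i2))
```

```text
w2 stone poly [[294, 165], [330, 173], [310, 271], [276, 265]]
stone rect (m) ((437.3298034667969, 7.486814498901367), (40.701351165771484, 110.94696044921875), 79.1445541381836)
w1 stone poly [[24, 166], [77, 172], [74, 266], [59, 271], [26, 264]]
knob [([404, 187, 28, 7, 71], array([416.8, 190.5])), ([150, 213, 24, 19, 321], array([161.4, 222. ])), ([430, 243, 34, 7, 89], array([446.8, 246.1]))] [([154, 193, 35, 48, 131], array([178.5, 211.5])), ([410, 214, 20, 19, 276], array([419.4, 222.9]))]
```

Stone: centre (0.438,0.0075), yaw −10.9°, face 40.7×110.9 mm. Corner disparity puts its top at 23 mm, which matches. Grasping it now.

>>> drive_tool([
  [[0,0,0],[0,-1.65,0.6],8.8],
  [[5.4,0,0],[0,0,0],8.8],
  [[5.4,0,0],[0,0,0],8.8],
  [[0,0,0],[4,0,0],8.8],
  [[0,0,0],[4,0,0],8.8],
  [[0,0,0],[4,0,0],8.8],
  [[0,0,0],[4,0,0],7.0],
  [[0,0,0],[4,0,0],7.0],
  [[0,0,0],[2,0,0],7.0],
  [[0,0,0],[1.5,0,0],7.0],
  [[0,0,0],[0,0,0],7.0],
], force=30)

```text
clock: 3.38
tool_pos: [0.4426, 0.008, 0.0462]
eef_rot: [0.063, 0.705, -0.067, 0.703]
contact_force: [1.0, -1.0, -0.4]
opening: 0.794
```

>>> drive_tool([
  [[0,0,0],[0,0,0],3],
  [[0,0,0],[0,0,0],3],
  [[0,0,0],[0,0,0],3],
  [[0,0,0],[0,0,0],3],
  [[0,0,0],[0,0,0],3],
  [[0,0,0],[0,0,0],3],
], force=30)

```text
clock: 3.88
tool_pos: [0.4428, 0.005, 0.0484]
eef_rot: [0.065, 0.704, -0.07, 0.704]
contact_force: [-0.3, -1.1, 0.1]
opening: 0.363
```

The descent rows were truncated, so the fingers shut above the stone with the tips at 36 mm. Reopening and finishing the descent.

>>> drive_tool([
  [[0,0,0],[0,0,0],7],
  [[0,0,0],[0,0,0],7],
  [[0,0,0],[0,0,0],7],
  [[0,0,0],[0,0,0],7],
  [[0,0,0],[0,0,-0.4],7],
])

```text
clock: 4.3
tool_pos: [0.4398, 0.0056, 0.0483]
eef_rot: [0.065, 0.704, -0.07, 0.704]
contact_force: [-0.7, -0.1, 0.1]
opening: 0.716
```

>>> drive_tool([
  [[0,0,0],[1,0,0],7],
  [[0,0,0],[1,0,0],7],
  [[0,0,0],[1,0,0],7],
  [[0,0,0],[0,0,0],7],
])

```text
clock: 4.63
tool_pos: [0.438, 0.0049, 0.0299]
eef_rot: [0.063, 0.707, -0.07, 0.701]
contact_force: [-0.8, -0.3, 1.0]
opening: 0.796
```

>>> drive_tool([
  [[0,0,0],[0,0,0],7],
  [[0,0,0],[0,0,0],7],
  [[0,0,0],[0,0,0],7],
])

```text
clock: 4.88
tool_pos: [0.4383, 0.0048, 0.031]
eef_rot: [0.063, 0.706, -0.071, 0.701]
contact_force: [-0.3, -0.5, -0.3]
opening: 0.796
```

Run:
```python
from plant import r
s=r.get_state();print({k:[round(float(x),4) for x in (v if hasattr(v,'__len__') else [v])] for k,v in s.items()})
```

```text
{'clock': [4.8833], 'q': [-0.0644, 0.912, -0.0939, 2.2477, 1.6506, 0.0838, -0.3933], 'qd': [-0.0009, -0.0014, -0.0009, 0.0014, 0.0194, 0.0001, -0.017], 'joint_torque': [0.0543, -45.9142, 0.4094, 0.4302, -0.0374, 0.0159, 0.0373], 'tool_pos': [0.4383, 0.0048, 0.031], 'eef_rot': [0.0633, 0.7064, -0.0711, 0.7014], 'contact_force': [-0.2912, -0.4637, -0.2891], 'moment': [0.0002, -0.0627, -0.0186], 'opening': [0.7962]}
```

q6 is near its lower limit of 0.04, a wrist singularity close to the base, so the moves get throttled there. I'll continue in small rows.

>>> drive_tool([
  [[0,0,0],[0.3,0.25,0],7],
  [[0,0,0],[0.3,0,0],7],
  [[0,0,0],[0.3,0,0],7],
  [[0,0,0],[0.3,0,0],7],
  [[0,0,0],[0.3,0,0],7],
  [[0,0,0],[0,0,0],7],
  [[0,0,0],[0,0,0],7],
])

```text
clock: 5.47
tool_pos: [0.4384, 0.007, 0.0155]
eef_rot: [0.063, 0.707, -0.071, 0.701]
contact_force: [0.8, -0.5, -0.4]
opening: 0.794
```

>>> drive_tool([
  [[0,0,0],[0,0,0],3],
  [[0,0,0],[0,0,0],3],
  [[0,0,0],[0,0,0],3],
  [[0,0,0],[0,0,0],3],
  [[0,0,0],[0,0,0],3],
  [[0,0,0],[-0.5,0,0],3],
  [[0,0,0],[-0.5,0,0],3],
  [[0,0,0],[-0.5,0,0],3],
  [[0,0,0],[-1,0,0.5],3],
  [[0,0,0],[-1,0,0.5],3],
  [[0,0,0],[-1,0,0.5],3],
  [[0,0,0],[0,0,0],3],
])

```text
clock: 6.47
tool_pos: [0.4532, 0.0046, 0.055]
eef_rot: [0.064, 0.704, -0.072, 0.704]
contact_force: [0.7, -0.9, -2.4]
opening: 0.452
```

```bash
cat > st.py <<'E'
from h import *
s=r.get_state();R=Ro.from_quat(s["eef_rot"]).as_matrix()
print("t",s["clock"],"p",np.round(s["tool_pos"],4),"x",R[:,0].round(3),"yaw",np.degrees(np.arctan2(R[1,2],R[0,2])).round(1),"q",np.round(s["q"],2),"op mm",round(s["opening"]*88,1),"F",np.round(s["contact_force"],1))
E
python3 st.py
```

```text
t 6.4667 p [0.4532 0.0046 0.055 ] x [-0.001 -0.011 -1.   ] yaw -11.0 q [ 0.04  0.87 -0.27  2.2   1.17  0.23  0.09] op mm 39.8 F [ 0.7 -0.9 -2.4]
```

Stone held at 39.8 mm. Now lifting, squaring it and carrying it to the left of the wheel.

>>> drive_tool([
  [[0,0,0],[-3,0,0.5],3],
  [[0,0,0],[-3,0,0.5],3],
  [[-5.5,0,0],[0,0,0],3],
  [[-5.5,0,0],[0,0,0],3],
  [[0,0,0],[0,2.5,1.6],3],
  [[0,0,0],[0,3.6,1.6],3],
  [[0,0,0],[0,3.6,1.6],3],
  [[0,0,0],[0,3.6,1.6],3],
  [[0,0,0],[0,3.6,1.6],3],
  [[0,0,0],[0,3.6,1.6],3],
  [[0,0,0],[0,0,0],3],
  [[0,0,0],[0,0,0],3],
])

```text
clock: 7.47
tool_pos: [0.5574, 0.2116, 0.1099]
eef_rot: [-0.006, 0.708, -0.002, 0.706]
contact_force: [0.4, -1.7, -3.8]
opening: 0.45
```

```bash
python3 st.py
```

```text
t 7.4667 p [0.5574 0.2116 0.1099] x [-0.003 -0.011 -1.   ] yaw 0.3 q [-0.09  0.92 -0.64  1.74  0.77  0.76  0.44] op mm 39.6 F [ 0.4 -1.7 -3.8]
```

>>> drive_tool([
  [[0,0,0],[0,0.75,0.4],3],
  [[0,0,0],[3,0,0],3],
  [[0,0,0],[3,0,0],3],
  [[0,0,0],[2,0,0],3],
  [[0,0,0],[0.7,0,0],3],
  [[0,0,0],[0,0,0],3],
  [[0,0,0],[0,0,0],3],
])

```text
clock: 8.05
tool_pos: [0.5614, 0.2147, 0.0243]
eef_rot: [-0.005, 0.708, -0.004, 0.706]
contact_force: [-0.3, -0.4, -2.3]
opening: 0.451
```

```bash
python3 st.py
```

```text
t 8.05 p [0.5614 0.2147 0.0243] x [-0.004 -0.012 -1.   ] yaw 0.1 q [-0.15  1.04 -0.54  1.75  0.88  0.63  0.35] op mm 39.7 F [-0.3 -0.4 -2.3]
```

>>> drive_tool([
  [[0,0,0],[0,0.4,0],3],
  [[0,0,0],[0.4,0,0],3],
  [[0,0,0],[0.4,0,0],3],
  [[0,0,0],[0,0,0],3],
  [[0,0,0],[0,0,0],3],
  [[0,0,0],[0,0,0],5],
  [[0,0,0],[0,0,0],5],
  [[0,0,0],[0,0,0],5],
])

```text
clock: 8.72
tool_pos: [0.5616, 0.2193, 0.0165]
eef_rot: [-0.005, 0.708, -0.004, 0.706]
contact_force: [1.1, 0.2, 0.1]
opening: 0.564
```

```bash
python3 st.py
```

```text
t 8.7167 p [0.5616 0.2193 0.0165] x [-0.003 -0.012 -1.   ] yaw 0.1 q [-0.16  1.05 -0.54  1.74  0.89  0.62  0.34] op mm 49.6 F [1.1 0.2 0.1]
```

Stone released. Rising and going over the cup at about (0.450,0.305).

>>> drive_tool([
  [[0,0,0],[-4,0,0],5],
  [[0,0,0],[-4,0,0],5],
  [[0,0,0],[-4,0,0],8.8],
  [[0,0,0.7],[-4,0,0],8.8],
  [[0,0,0],[-3,0,0],8.8],
  [[0,0,0],[0,2.15,-2.8],8.8],
  [[0,0,0],[0,2.15,-2.8],8.8],
  [[0,0,0],[0,2.15,-2.8],8.8],
  [[0,0,0],[0,2.15,-2.8],8.8],
  [[0,0,0],[0,0,0],8.8],
  [[0,0,0],[0,0,0],8.8],
])

```text
clock: 9.63
tool_pos: [0.4481, 0.3087, 0.2072]
eef_rot: [-0.002, 0.708, 0.003, 0.706]
contact_force: [0.6, -0.9, -0.6]
opening: 1.0
```

```bash
cat > t.py <<'E'
# ellipse centres: for blob near predicted point in each view, outline ellipse -> triangulate
from h import *
import sys
d=r.snapshot("wrist")
def load(n):
    z=np.load(f"pics/{n}.npz");return cam(d,{"eef_rot":z["q"],"tool_pos":z["p"]}),z["img"]
def white(c,img,p):
    h=cv2.cvtColor(img,cv2.COLOR_RGB2HSV);return None
def ell(c,img,p,rad):
    b,l=blobs(img,100);u=proj(c,p);k=min(b,key=lambda x:np.hypot(*(x[2]-u)))
    cn=max(cv2.findContours((l==k[0]).astype(np.uint8),0,1)[0],key=cv2.contourArea)
    Q=np.array([plane(c,v,p[2])[:2] for v in cn[:,0]],np.float32)*1000
    (ce,rd)=cv2.minEnclosingCircle(Q); e=cv2.fitEllipse(Q); return k[1].tolist(),np.round(ce,1),round(rd,1),np.round(e[0],1),np.round(e[1],1)
E
cat > e.py <<'E'
from t import *
img,c=look("w3"); exec(open("st.py").read())
print("cup",ell(c,img,(.451,.304,.055),28))
b,l=blobs(img,150)
for i,s_,ce,m in b: print(s_.tolist(),m.round(),plane(c,ce,.024).round(3))
E
python3 e.py
```

```text
w3 [0.4497 0.307  0.2068] yaw 0.19 t 9.6833 F [ 0.5  0.  -0.4] op 0.995
t 9.7333 p [0.4506 0.3061 0.2065] x [-0.003 -0.001 -1.   ] yaw 0.0 q [-0.26  0.73 -0.72  1.84  0.64  0.83  0.26] op mm 87.8 F [ 0.5 -0.9 -0. ]
cup ([284, 197, 66, 66, 3380], array([449.8, 304.7]), 28.7, array([450.1, 304.9]), array([55.1, 56.4]))
[40, 115, 42, 39, 1180] [185. 177. 161.] [0.371 0.08  0.024]
[106, 178, 67, 65, 3321] [45. 40. 29.] [0.438 0.14  0.024]
[284, 197, 66, 66, 3380] [226. 220. 212.] [0.456 0.305 0.024]
```

Cup at (0.450,0.305), rim reading 56 mm at z = 55 mm. Descending on it.

>>> drive_tool([
  [[0,0,0],[3,-0.1,0],8.8],
  [[0,0,0],[3,0,0],8.8],
  [[0,0,0],[3,0,0],8.8],
  [[0,0,0],[3,0,0],8.8],
  [[0,0,0],[3,0,0],8.8],
  [[0,0,0],[2,0,0],8.8],
  [[0,0,0],[0.4,0,0],8.8],
  [[0,0,0],[0,0,0],8.8],
  [[0,0,0],[0,0,0],8.8],
], force=20)

```text
clock: 10.48
tool_pos: [0.4501, 0.3056, 0.033]
eef_rot: [0.0, 0.708, 0.0, 0.706]
contact_force: [-0.1, 0.3, 0.9]
opening: 1.0
```

```bash
python3 st.py
```

```text
t 10.4833 p [0.4501 0.3056 0.033 ] x [-0.003  0.001 -1.   ] yaw 0.0 q [-0.41  0.97 -0.47  1.93  0.94  0.48  0.  ] op mm 88.0 F [-0.1  0.3  0.9]
```

>>> drive_tool([
  [[0,0,0],[0,0,0],4],
  [[0,0,0],[0,0,0],4],
  [[0,0,0],[0,0,0],4],
  [[0,0,0],[0,0,0],4],
  [[0,0,0],[-0.5,0,0],4],
  [[0,0,0],[-2.5,0,0],4],
  [[0,0,0],[-3.5,0,0],4],
  [[0,0,0],[-3.5,0,0],4],
  [[0,0,0],[0,0,0],4],
])

```text
clock: 11.23
tool_pos: [0.4514, 0.3086, 0.1382]
eef_rot: [0.002, 0.706, 0.003, 0.708]
contact_force: [0.2, 1.0, -0.1]
opening: 0.603
```

>>> drive_tool([
  [[0,0,0],[0,-2,1],4],
  [[0,0,0],[0,-3.5,1.3],4],
  [[0,0,0],[0,-3.5,1.3],4],
  [[0,0,0],[0,-3.5,1.3],4],
  [[0,0,0],[0,-3.5,1.3],4],
  [[0,0,0],[0,-3.5,1.3],4],
  [[0,0,0],[0,-3.5,1.3],4],
  [[0,0,0],[0,-3.5,1.3],4],
  [[0,0,0],[0,-2.5,1.0],4],
  [[0,0,0],[0,-1.2,0.5],4],
  [[0,0,0],[0,0,0],4],
])

```text
clock: 12.15
tool_pos: [0.5666, -0.0013, 0.131]
eef_rot: [0.001, 0.709, -0.003, 0.706]
contact_force: [0.3, -0.2, -1.1]
opening: 0.604
```

```bash
python3 st.py
```

```text
t 12.15 p [ 0.5666 -0.0013  0.131 ] x [-0.004 -0.003 -1.   ] yaw -0.3 q [ 0.31  0.86 -0.68  1.83  0.79  0.75  0.75] op mm 53.2 F [ 0.3 -0.2 -1.1]
```

Cup held at 53.2 mm. Setting it down.

>>> drive_tool([
  [[0,0,0],[3,0.4,0],4],
  [[0,0,0],[3,0,0],4],
  [[0,0,0],[2,0,0],4],
  [[0,0,0],[1,0,0],4],
  [[0,0,0],[0.5,0,0],4],
  [[0,0,0],[0,0,0],4],
  [[0,0,0],[0,0,0],4],
])

```text
clock: 12.73
tool_pos: [0.5654, 0.0098, 0.0373]
eef_rot: [-0.001, 0.708, 0.002, 0.706]
contact_force: [-1.1, -0.1, -0.8]
opening: 0.586
```

```bash
python3 st.py
```

```text
t 12.7333 p [0.5654 0.0098 0.0373] x [-0.004  0.001 -1.   ] yaw 0.2 q [ 0.22  1.   -0.56  1.86  0.94  0.58  0.61] op mm 51.5 F [-1.1 -0.1 -0.8]
```

>>> drive_tool([
  [[0,0,0],[0,-0.6,0],4],
  [[0,0,0],[0.2,0,0],4],
  [[0,0,0],[0.2,0,0],4],
  [[0,0,0],[0,0,0],4],
  [[0,0,0],[0,0,0],4],
])

```text
clock: 13.15
tool_pos: [0.5663, 0.0025, 0.0351]
eef_rot: [-0.001, 0.708, 0.001, 0.707]
contact_force: [-3.5, -1.6, 15.7]
opening: 0.581
```

```bash
python3 st.py; python3 -c "
from h import *
d=r.snapshot('scene')['color'][150:300,180:400,::-1]
cv2.imwrite('pics/s2.png',cv2.resize(d,None,fx=3,fy=3,interpolation=2))"
```

```text
t 13.15 p [0.5663 0.0025 0.0351] x [-0.001  0.    -1.   ] yaw 0.1 q [ 0.23  1.   -0.55  1.86  0.95  0.57  0.61] op mm 51.2 F [-3.5 -1.6 15.7]
```

View pics/s2.png

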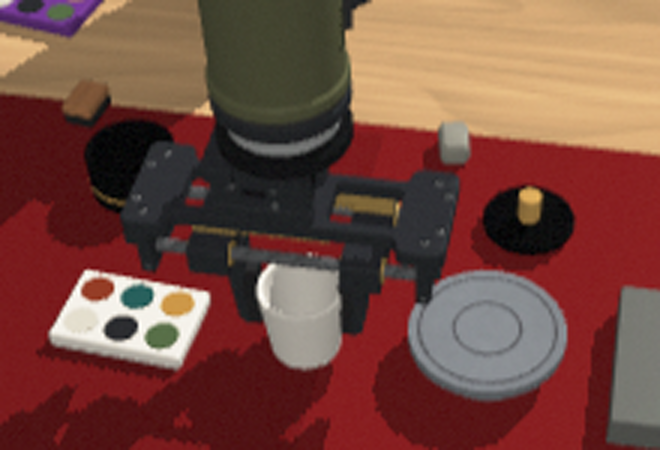

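The scene view shows the cup upright on the felt between wheel and palette, touching down with 16 N. Releasing it and going to the box.

>>> drive_tool([
  [[0,0,0],[-0.15,0,0],5.5],
  [[0,0,0],[0,0,0],8],
  [[0,0,0],[0,0,0],8],
  [[0,0,0],[0,0,0],8],
  [[0,0,0],[-3,0,0],8],
  [[0,0,0],[-4,0,0],8],
  [[0,0,0],[-4,0,0],8],
  [[0,0,0],[-4,0,0],8.8],
])

```text
clock: 13.87
tool_pos: [0.5655, 0.0019, 0.1855]
eef_rot: [-0.001, 0.709, 0.001, 0.705]
contact_force: [1.6, -0.5, 0.2]
opening: 0.964
```

>>> drive_tool([
  [[0,0,0],[0,-3.05,-2.4],8.8],
  [[0,0,0],[0,-3.05,-2.4],8.8],
  [[0,0,0],[0,-3.05,-2.4],8.8],
  [[0,0,0],[0,-3.05,-2.4],8.8],
  [[0,0,0],[0,-3.05,-2.4],8.8],
  [[0,0,0],[0,0,0],8.8],
  [[0,0,0],[0,0,0],8.8],
])

```text
clock: 14.45
tool_pos: [0.4447, -0.1531, 0.1845]
eef_rot: [0.001, 0.709, -0.001, 0.705]
contact_force: [0.6, 0.6, 0.1]
opening: 0.997
```

```bash
cat > e.py <<'E'
from t import *
img,c=look("w4"); exec(open("st.py").read())
print("box rim",ell(c,img,(.4436,-.1492,.036),32))
b,l=blobs(img,150)
for i,s_,ce,m in b: print(s_.tolist(),m.round(),plane(c,ce,.024).round(3))
T=r.snapshot("top");print("cup top",ell(cam(T),T["color"],(.566,.003,.055),28))
print("stone top",ell(cam(T),T["color"],(.561,.219,.024),28))
E
python3 e.py
```

```text
w4 [ 0.4465 -0.1511  0.1848] yaw -0.01 t 14.5 F [0.5 1.  0.2] op 0.997
t 14.55 p [ 0.4474 -0.1499  0.185 ] x [-0.002  0.001 -1.   ] yaw 0.1 q [ 0.69  0.7  -0.76  2.06  0.77  0.69  0.99] op mm 87.8 F [ 0.3 -0.9  0.3]
box rim ([282, 185, 75, 78, 4465], array([ 440.7, -151.2]), 32.9, array([ 440.8, -150.8]), array([61. , 65.1]))
[557, 118, 37, 41, 1346] [175. 167. 152.] [0.371 0.06  0.024]
[282, 185, 75, 78, 4465] [23. 21. 21.] [ 0.442 -0.151  0.024]
[592, 185, 48, 68, 2630] [30. 26. 23.] [0.439 0.11  0.024]
[134, 206, 71, 58, 2940] [78. 55. 39.] [ 0.452 -0.283  0.024]
cup top ([327, 200, 22, 23, 389], array([568.2,   2.7]), 29.0, array([568.,   3.]), array([54.6, 56.4]))
stone top ([247, 192, 18, 43, 666], array([561.2, 218. ]), 57.6, array([561.1, 218.1]), array([ 44.4, 137.8]))
```

View pics/w4.png

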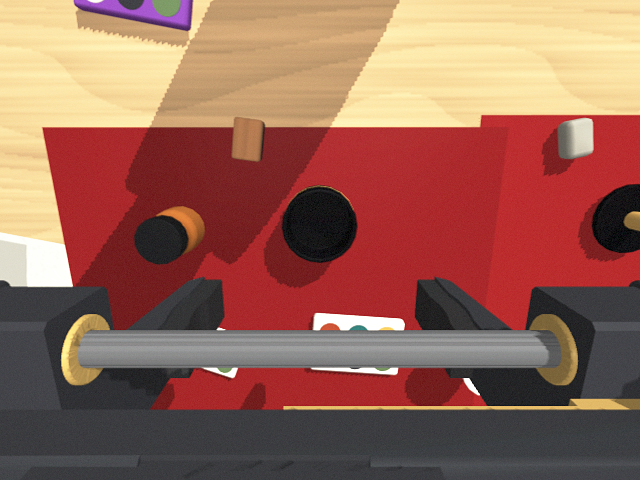

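The wrist view shows the box at (319,224) between jar and lid. The top view puts the stone at (0.561,0.218) and the cup at (0.568,0.003). Lowering onto the box.

>>> drive_tool([
  [[0,0,0],[3,0,-0.4],8.8],
  [[0,0,0],[3,0,0],8.8],
  [[0,0,0],[3,0,0],8.8],
  [[0,0,0],[2.5,0,0],8.8],
  [[0,0,0],[2,0,0],8.8],
  [[0,0,0],[1,0,0],8.8],
  [[0,0,0],[1,0,0],8.8],
  [[0,0,0],[0,0,0],8.8],
  [[0,0,0],[0,0,0],8.8],
])

```text
clock: 15.35
tool_pos: [0.4428, -0.1491, 0.0295]
eef_rot: [-0.001, 0.708, 0.002, 0.706]
contact_force: [0.4, -0.2, 0.0]
opening: 0.996
```

```bash
python3 st.py
```

```text
t 15.35 p [ 0.4428 -0.1491  0.0295] x [-0.004  0.001 -1.   ] yaw 0.3 q [ 0.46  0.94 -0.38  2.16  1.3   0.31  0.51] op mm 87.7 F [ 0.4 -0.2  0. ]
```

>>> drive_tool([
  [[0,0,0],[0.6,0,0],8.8],
  [[0,0,0],[0.6,0,0],8.8],
  [[0,0,0],[0,0,0],8.8],
  [[0,0,0],[0,0,0],5],
  [[0,0,0],[0,0,0],5],
  [[0,0,0],[0,0,0],5],
  [[0,0,0],[0,0,0],5],
  [[0,0,0],[-0.5,0,0],5],
  [[0,0,0],[-2,0,0],5],
  [[0,0,0],[-3,0,0],5],
  [[0,0,0],[-3,0,0],5],
  [[0,0,0],[-3,0,0],5],
])

```text
clock: 16.35
tool_pos: [0.4414, -0.1505, 0.1342]
eef_rot: [-0.0, 0.709, 0.001, 0.705]
contact_force: [1.3, -0.5, -0.9]
opening: 0.728
```

```bash
python3 st.py
```

```text
t 16.35 p [ 0.4414 -0.1505  0.1342] x [-0.005  0.001 -1.   ] yaw 0.1 q [ 0.62  0.76 -0.63  2.12  0.89  0.55  0.89] op mm 64.0 F [ 1.3 -0.5 -0.9]
```

Box held at 64.0 mm. Carrying it to the wheel.

>>> drive_tool([
  [[0,0,0],[0,2,1],5],
  [[0,0,0],[0,3.6,1.6],5],
  [[0,0,0],[0,3.6,1.6],5],
  [[0,0,0],[0,3.6,1.6],5],
  [[0,0,0],[0,3.6,1.6],5],
  [[0,0,0],[0,3.6,1.6],5],
  [[0,0,0],[0,3.6,1.6],5],
  [[0,0,0],[0,2.2,0.9],5],
  [[0,0,0],[0,1.15,0.5],5],
  [[0,0,0],[0,0,0],5],
  [[0,0,0],[0,0,0],5],
])

```text
clock: 17.27
tool_pos: [0.561, 0.1174, 0.132]
eef_rot: [-0.001, 0.709, -0.0, 0.705]
contact_force: [-0.8, -1.2, -0.6]
opening: 0.731
```

```bash
python3 st.py;  python3 st.py
```

```text
t 17.2667 p [0.561  0.1174 0.132 ] x [-0.005 -0.002 -1.   ] yaw 0.1 q [ 0.08  0.86 -0.66  1.81  0.75  0.75  0.59] op mm 64.3 F [-0.8 -1.2 -0.6]
t 17.2667 p [0.561  0.1174 0.132 ] x [-0.005 -0.002 -1.   ] yaw 0.1 q [ 0.08  0.86 -0.66  1.81  0.75  0.75  0.59] op mm 64.3 F [-0.8 -1.2 -0.6]
```

>>> drive_tool([
  [[0,0,0],[3,0.15,0],5],
  [[0,0,0],[2.5,0,0],5],
  [[0,0,0],[2,0,0],5],
  [[0,0,0],[0.7,0,0],5],
  [[0,0,0],[0,0,0],5],
  [[0,0,0],[0,0,0],5],
])

```text
clock: 17.77
tool_pos: [0.5613, 0.1189, 0.0508]
eef_rot: [-0.0, 0.709, -0.0, 0.706]
contact_force: [0.6, 0.4, -0.3]
opening: 0.731
```

```bash
python3 st.py
```

```text
t 17.7667 p [0.5613 0.1189 0.0508] x [-0.004 -0.001 -1.   ] yaw 0.0 q [ 0.02  0.98 -0.55  1.83  0.87  0.6   0.48] op mm 64.4 F [ 0.6  0.4 -0.3]
```

>>> drive_tool([
  [[0,0,0],[0.2,0,0],5],
  [[0,0,0],[0.2,0,0],5],
  [[0,0,0],[0.1,0,0],5],
  [[0,0,0],[0,0,0],5],
])

```text
clock: 18.1
tool_pos: [0.562, 0.1204, 0.0464]
eef_rot: [-0.001, 0.708, 0.0, 0.706]
contact_force: [-0.7, -1.3, 2.9]
opening: 0.739
```

```bash
python3 st.py
```

```text
t 18.1 p [0.562  0.1204 0.0464] x [-0.002 -0.    -1.   ] yaw 0.1 q [ 0.02  0.98 -0.54  1.83  0.88  0.59  0.47] op mm 65.0 F [-0.7 -1.3  2.9]
```

Contact at the expected height. Releasing the box, then going over the lid.

>>> drive_tool([
  [[0,0,0],[0,0,0],7.2],
  [[0,0,0],[0,0,0],8.8],
  [[0,0,0],[0,0,0],8.8],
  [[0,0,0],[-3,0,0],8.8],
  [[0,0,0],[-4,0,0],8.8],
  [[0,0,0],[-4,0,0],8.8],
  [[0,0,0],[-3,0,0],8.8],
  [[0,0,0],[0,0.4,-3.9],8.8],
  [[0,0,0],[0,0.4,-3.9],8.8],
  [[0,0,0],[0,0.4,-3.9],8.8],
  [[0,0,0],[0,0,0],8.8],
  [[0,0,0],[0,0,0],8.8],
])

```text
clock: 19.1
tool_pos: [0.4426, 0.1321, 0.1861]
eef_rot: [-0.003, 0.709, 0.001, 0.705]
contact_force: [0.2, -0.2, -0.7]
opening: 0.998
```

>>> drive_tool([
  [[0,0,0],[0,0,0],8.8],
  [[0,0,0],[0,0,0],8.8],
  [[0,0,0],[0,0,0],8.8],
])

```text
clock: 19.35
tool_pos: [0.4465, 0.1325, 0.1858]
eef_rot: [0.0, 0.708, 0.0, 0.706]
contact_force: [-0.1, 0.2, -0.3]
opening: 0.997
```

```bash
cat > e.py <<'E'
from t import *
img,c=look("w5")
print("lid",ell(c,img,(.4425,.1326,.012),32))
h=cv2.cvtColor(img,cv2.COLOR_RGB2HSV);m=cv2.inRange(h,(12,100,90),(32,255,255));n,l,st,ce=cv2.connectedComponentsWithStats(m)
u=proj(c,(.4425,.1326,.032));print("knob pred",u)
for j in range(1,n):
    if st[j][4]>60 and np.hypot(*(ce[j]-u))<30: print(st[j].tolist(),ce[j].round(1),plane(c,ce[j],.03).round(4))
T=r.snapshot("top");i=T["color"];ct=cam(T)
h=cv2.cvtColor(i,cv2.COLOR_RGB2HSV);m=(h[...,2]<60).astype(np.uint8)
u=proj(ct,(.5614,.1188,.064)).round().astype(int);n,l=cv2.connectedComponents(m);k=l[u[1],u[0]]
cn=max(cv2.findContours((l==k).astype(np.uint8),0,1)[0],key=cv2.contourArea)
Q=np.array([plane(ct,v,.064)[:2] for v in cn[:,0]],np.float32)*1000;print("box on wheel",cv2.minEnclosingCircle(Q),cv2.fitEllipse(Q))
cv2.imwrite("pics/t5.png",cv2.resize(i[190:300,185:465,::-1],None,fx=2.8,fy=2.8,interpolation=2))
E
python3 e.py
```

```text
w5 [0.4462 0.1324 0.1857] yaw -0.0 t 19.4 F [0.7 0.2 0.2] op 0.998
lid ([285, 185, 68, 68, 3626], array([440.5, 131.9]), 31.4, array([440.5, 132.2]), array([61. , 61.6]))
knob pred [318.99063121 225.69464361]
[310, 211, 19, 22, 341] [318.8 221.8] [0.4395 0.1324 0.03  ]
box on wheel ((563.1759643554688, 119.3500747680664), 32.792564392089844) ((562.8544311523438, 119.94746398925781), (61.23692321777344, 62.75638198852539), 136.46229553222656)
```

View pics/w5.png

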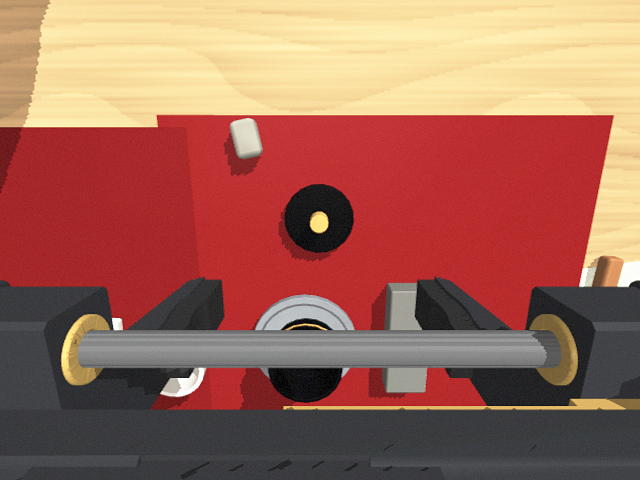

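The wrist view shows the lid (319,218) with its knob (319,222), and the box stands on the wheel. Top puts the box at (0.563,0.1195) and the lid at (0.4425,0.1325). Lowering to the knob with the tips about 14 mm up.

>>> drive_tool([
  [[0,0,0],[3,0,-0.35],6],
  [[0,0,0],[3,0,0],6],
  [[0,0,0],[3,0,0],6],
  [[0,0,0],[2,0,0],6],
  [[0,0,0],[2,0,0],6],
  [[0,0,0],[1,0,0],6],
  [[0,0,0],[0.7,0,0],6],
  [[0,0,0],[0,0,0],6],
  [[0,0,0],[0,0,0],6],
])

```text
clock: 20.25
tool_pos: [0.4411, 0.1324, 0.0386]
eef_rot: [-0.001, 0.709, 0.001, 0.706]
contact_force: [0.7, 0.2, 0.0]
opening: 0.68
```

```bash
python3 st.py
```

```text
t 20.25 p [0.4411 0.1324 0.0386] x [-0.004 -0.    -1.   ] yaw 0.1 q [-0.23  0.9  -0.26  2.18  1.21  0.22 -0.02] op mm 59.8 F [0.7 0.2 0. ]
```

>>> drive_tool([
  [[0,0,0],[0.5,0,0.1],6],
  [[0,0,0],[0.5,0,0],6],
  [[0,0,0],[0.35,0,0],6],
  [[0,0,0],[0,0,0],6],
  [[0,0,0],[0,0,0],6],
])

```text
clock: 20.67
tool_pos: [0.442, 0.1323, 0.0255]
eef_rot: [-0.001, 0.708, 0.001, 0.706]
contact_force: [-1.0, -0.3, -1.1]
opening: 0.681
```

```bash
python3 st.py
```

```text
t 20.6667 p [0.442  0.1323 0.0255] x [-0.003  0.    -1.   ] yaw 0.1 q [-0.27  0.93 -0.19  2.18  1.28  0.16 -0.09] op mm 59.9 F [-1.  -0.3 -1.1]
```

>>> drive_tool([
  [[0,0,0],[0,0,0],0.8],
  [[0,0,0],[0,0,0],0.8],
  [[0,0,0],[0,0,0],0.8],
  [[0,0,0],[0,0,0],0.8],
  [[0,0,0],[0,0,0],0.8],
  [[0,0,0],[0,0,0],0.8],
  [[0,0,0],[-0.5,0,0],0.8],
  [[0,0,0],[-1.5,0,0],0.8],
  [[0,0,0],[-2.5,0,0],0.8],
  [[0,0,0],[-3,0,0],0.8],
  [[0,0,0],[-3,0,0],0.8],
  [[0,0,0],[0,0,0],0.8],
], force=25)

```text
clock: 21.67
tool_pos: [0.444, 0.1332, 0.1343]
eef_rot: [0.001, 0.706, 0.001, 0.708]
contact_force: [-0.5, -0.5, 0.1]
opening: 0.172
```

```bash
python3 st.py
```

```text
t 21.6667 p [0.444  0.1332 0.1343] x [ 0.002  0.003 -1.   ] yaw 0.0 q [-0.03  0.75 -0.58  2.14  0.87  0.5   0.29] op mm 15.2 F [-0.5 -0.5  0.1]
```

Knob held. Moving over the box.

>>> drive_tool([
  [[0,0,0],[0,-0.3,2.0],0.8],
  [[0,0,0],[0,-0.3,3],0.8],
  [[0,0,0],[0,-0.3,3],0.8],
  [[0,0,0],[0,-0.3,2.5],0.8],
  [[0,0,0],[0,-0.2,1.4],0.8],
  [[0,0,0],[0,0,0],0.8],
  [[0,0,0],[1.5,0,0],0.8],
  [[0,0,0],[1,0,0],0.8],
  [[0,0,0],[1,0,0],0.8],
  [[0,0,0],[0,0,0],0.8],
  [[0,0,0],[0,0,0],0.8],
  [[0,0,0],[0,0,0],0.8],
])

```text
clock: 22.67
tool_pos: [0.5609, 0.1188, 0.0951]
eef_rot: [-0.001, 0.708, 0.001, 0.706]
contact_force: [1.1, -0.3, -0.3]
opening: 0.169
```

```bash
python3 st.py;  python3 -c "
from h import *
d=r.snapshot('scene')['color'][170:300,250:440,::-1]
cv2.imwrite('pics/s3.png',cv2.resize(d,None,fx=4,fy=4,interpolation=2))"
```

```text
t 22.6667 p [0.5609 0.1188 0.0951] x [-0.004  0.    -1.   ] yaw 0.1 q [ 0.06  0.91 -0.62  1.82  0.81  0.68  0.54] op mm 14.8 F [ 1.1 -0.3 -0.3]
```

View pics/s3.png

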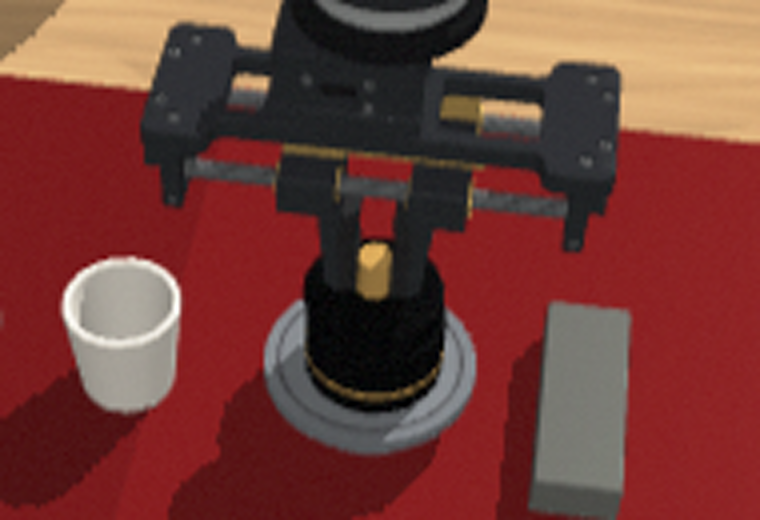

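The lid hangs level over the box and the cup and stone are standing properly. Lowering it in.

>>> drive_tool([
  [[0,0,0],[0.4,0.05,0.2],0.8],
  [[0,0,0],[0.2,0,0],0.8],
  [[0,0,0],[0.2,0,0],0.8],
  [[0,0,0],[0.2,0,0],0.8],
  [[0,0,0],[0,0,0],0.8],
  [[0,0,0],[0,0,0],0.8],
])

```text
clock: 23.22
tool_pos: [0.5639, 0.1191, 0.0879]
eef_rot: [-0.001, 0.707, 0.0, 0.707]
contact_force: [-4.6, -3.1, 21.9]
opening: 0.168
```

```bash
python3 st.py
```

```text
t 23.2167 p [0.5639 0.1191 0.0879] x [-0.001 -0.001 -1.   ] yaw 0.1 q [ 0.05  0.93 -0.61  1.82  0.82  0.67  0.53] op mm 14.8 F [-4.6 -3.1 21.9]
```

Contact came at z = 0.0879 with a sideways force, so the spigot is probably caught on the rim. I'll lift 40 mm and measure lid against box in the scene view.

>>> drive_tool([
  [[0,0,0],[-0.5,0,0],0.8],
  [[0,0,0],[-1.5,0,0],0.8],
  [[0,0,0],[-2,0,0],0.8],
  [[0,0,0],[0,0,0],0.8],
  [[0,0,0],[0,0,0],0.8],
  [[0,0,0],[0,0,0],0.8],
])

```text
clock: 23.72
tool_pos: [0.563, 0.1186, 0.1243]
eef_rot: [-0.001, 0.709, 0.0, 0.706]
contact_force: [0.2, -0.2, -2.1]
opening: 0.172
```

```bash
python3 st.py;  python3 -c "
from h import *
d=r.snapshot('scene');np.save('pics/s4.npy',d['color'])
cv2.imwrite('pics/s4.png',cv2.resize(d['color'][180:290,270:420,::-1],None,fx=5,fy=5,interpolation=2))"
```

```text
t 23.7167 p [0.563  0.1186 0.1243] x [-0.004 -0.    -1.   ] yaw 0.1 q [ 0.08  0.88 -0.65  1.8   0.76  0.74  0.58] op mm 15.1 F [ 0.2 -0.2 -2.1]
```

View pics/s4.png

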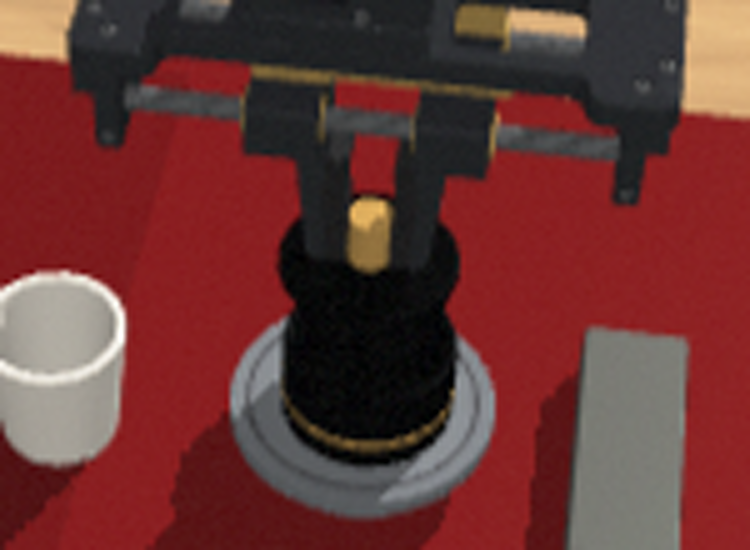

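The lid is laterally aligned in this view (centre 343.6 against 343.8 px for the box). Depth needs a number, so I'll fit circles to the visible edge points.

Run:
```python
from h import *
from scipy.optimize import least_squares
img=np.load("pics/s4.npy");c=cam(r.snapshot("scene"))
g=cv2.resize(img,None,fx=4,fy=4,interpolation=cv2.INTER_CUBIC).astype(int)
dark=(g.max(2)<55)
rows=[]
for v in np.arange(226,274,1.0):
    k=np.where(dark[int((v+.5)*4),int(318*4):int(368*4)])[0]
    if len(k): rows.append((v,k[0]/4+318-.4,k[-1]/4+318-.4))
print([(v,round(a,1),round(b,1)) for v,a,b in rows])
def fit(pts,z):
    P=np.array([plane(c,p,z)[:2] for p in pts]); f=least_squares(lambda q:np.hypot(*(P-q).T)-.032,[.56,.12]);return f.x.round(4),(np.abs(f.fun).max()*1000).round(1)
up=[p for v,a,b in rows if 226<=v<=230 for p in((a,v),(b,v))]
lo=[p for v,a,b in rows if 234<=v<=238 for p in((a,v),(b,v))]
# box bottom arc (z=.028): last dark row per column
arc=[]
for u in np.arange(334,354,1.0):
    k=np.where(dark[int(262*4):int(276*4),int((u+.5)*4)])[0]
    if len(k): arc.append((u,k[-1]/4+262-.4))
for dz in (0,.003): print("lid top",fit(up,.1108+dz),"lid bot",fit(lo,.1038+dz))
print("box base",fit(arc,.028),[(a,round(b,1)) for a,b in arc][::4])
print([ [proj(c,(x,.1195,.028)).round(1).tolist()] for x in (.563,.595)])
```

```text
[(np.float64(226.0), np.float64(327.1), np.float64(359.4)), (np.float64(227.0), np.float64(326.6), np.float64(359.8)), (np.float64(228.0), np.float64(325.8), np.float64(360.4)), (np.float64(229.0), np.float64(325.6), np.float64(360.6)), (np.float64(230.0), np.float64(325.6), np.float64(360.8)), (np.float64(231.0), np.float64(325.6), np.float64(361.1)), (np.float64(232.0), np.float64(325.6), np.float64(361.1)), (np.float64(233.0), np.float64(325.4), np.float64(361.1)), (np.float64(234.0), np.float64(325.6), np.float64(360.8)), (np.float64(235.0), np.float64(325.8), np.float64(360.8)), (np.float64(236.0), np.float64(326.4), np.float64(360.4)), (np.float64(237.0), np.float64(326.6), np.float64(360.1)), (np.float64(238.0), np.float64(327.4), np.float64(359.4)), (np.float64(239.0), np.float64(328.1), np.float64(359.1)), (np.float64(240.0), np.float64(328.8), np.float64(358.4)), (np.float64(241.0), np.float64(328.6), np.float64(358.4)), (np.float64(242.0), np.float64(327.8), np.float64(358.4)), (np.float64(243.0), np.float64(327.6), np.float64(358.8)), (np.float64(244.0), np.float64(327.4)
[... 1467 characters left out ...]
4(331.6), np.float64(354.6)), (np.float64(270.0), np.float64(333.1), np.float64(352.8)), (np.float64(271.0), np.float64(335.1), np.float64(351.8)), (np.float64(272.0), np.float64(337.8), np.float64(349.1))]
lid top (array([0.5703, 0.1196]), np.float64(0.9)) lid bot (array([0.5597, 0.118 ]), np.float64(0.5))
lid top (array([0.5515, 0.1163]), np.float64(3.6)) lid bot (array([0.5622, 0.1182]), np.float64(0.6))
box base (array([0.5602, 0.1198]), np.float64(0.9)) [(np.float64(334.0), np.float64(270.6)), (np.float64(338.0), np.float64(272.1)), (np.float64(342.0), np.float64(272.6)), (np.float64(346.0), np.float64(272.6)), (np.float64(350.0), np.float64(271.6))]
[[[342.3, 260.5]], [[340.0, 273.7]]]
```

Run:
```python
from h import *
from scipy.optimize import least_squares
c=cam(r.snapshot("scene"))
img=np.load("pics/s4.npy")
th=np.linspace(0,2*np.pi,720)
def outline(x,y,z0,tilt,rows):
    R=Ro.from_euler("y",tilt).as_matrix()
    P=[R@np.array([.032*np.cos(t),.032*np.sin(t),h])+[x,y,z0] for h in(0,.007) for t in th]
    U=np.array([proj(c,p) for p in P],np.float32);H=cv2.convexHull(U)[:,0]
    out=[]
    for v in rows:
        xs=[]
        for a,b in zip(H,np.roll(H,-1,0)):
            if (a[1]-v)*(b[1]-v)<=0 and a[1]!=b[1]: xs.append(a[0]+(v-a[1])/(b[1]-a[1])*(b[0]-a[0]))
        out.append((round(float(min(xs)),1),round(float(max(xs)),1)) if xs else None)
    return out
rows=[226,228,230,232,234,236,238]
print("meas [(327.1,359.4),(325.8,360.4),(325.6,360.8),(325.6,361.1),(325.6,360.8),(326.4,360.4),(327.4,359.4)]")
for x in(.559,.563,.567):
  for t in(-.1,0,.1): print(x,t,outline(x,.119,.1038,t,rows))
```

```text
meas [(327.1,359.4),(325.8,360.4),(325.6,360.8),(325.6,361.1),(325.6,360.8),(326.4,360.4),(327.4,359.4)]
0.559 -0.1 [(325.7, 361.8), (325.5, 362.3), (325.5, 362.3), (325.6, 362.1), (326.3, 361.7), (327.5, 360.8), (329.4, 359.2)]
0.559 0 [(325.7, 361.9), (325.5, 362.3), (325.5, 362.2), (325.5, 362.1), (326.0, 361.7), (327.0, 361.0), (328.4, 359.7)]
0.559 0.1 [(325.7, 361.9), (325.4, 362.3), (325.5, 362.2), (325.5, 362.1), (325.9, 361.8), (326.6, 361.1), (327.8, 360.0)]
0.563 -0.1 [(325.8, 360.8), (325.3, 361.7), (325.2, 362.1), (325.1, 362.0), (325.3, 361.8), (326.1, 361.4), (327.4, 360.4)]
0.563 0 [(325.8, 361.0), (325.3, 361.8), (325.1, 362.1), (325.1, 362.0), (325.2, 361.8), (325.8, 361.4), (326.8, 360.6)]
0.563 0.1 [(325.8, 361.1), (325.3, 361.8), (325.1, 362.0), (325.1, 362.0), (325.2, 361.8), (325.6, 361.4), (326.5, 360.7)]
0.567 -0.1 [(326.4, 359.4), (325.3, 360.8), (324.9, 361.6), (324.8, 361.9), (324.8, 361.7), (325.1, 361.5), (325.9, 361.0)]
0.567 0 [(326.3, 359.8), (325.3, 361.0), (324.8, 361.6), (324.8, 361.9), (324.8, 361.7), (325.0, 361.5), (325.6, 361.1)]
0.567 0.1 [(326.2, 360.1), (325.3, 361.0), (324.8, 361.6), (324.7, 361.8), (324.7, 361.7), (324.9, 361.5), (325.4, 361.1)]
```

Fit says the lid sits about 2–3 mm too far from me, which agrees with the force direction. Shifting 3 mm toward me and trying again.

>>> drive_tool([
  [[0,0,0],[1.5,0,-0.3],0.8],
  [[0,0,0],[1.3,0,0],0.8],
  [[0,0,0],[0,0,0],0.8],
  [[0,0,0],[0.4,0,0],0.8],
  [[0,0,0],[0.3,0,0],0.8],
  [[0,0,0],[0.2,0,0],0.8],
  [[0,0,0],[0,0,0],0.8],
  [[0,0,0],[0,0,0],0.8],
])

```text
clock: 24.53
tool_pos: [0.5604, 0.1191, 0.0882]
eef_rot: [-0.0, 0.708, 0.001, 0.706]
contact_force: [0.3, 0.0, -1.4]
opening: 0.169
```

```bash
python3 st.py
```

```text
t 24.5333 p [0.5604 0.1191 0.0882] x [-0.003  0.    -1.   ] yaw 0.1 q [ 0.05  0.92 -0.61  1.83  0.82  0.67  0.52] op mm 14.9 F [ 0.3  0.  -1.4]
```

No contact at .0882 this time, where it touched before. Continuing down.

>>> drive_tool([
  [[0,0,0],[0.15,0,0],0.8],
  [[0,0,0],[0.15,0,0],0.8],
  [[0,0,0],[0,0,0],0.8],
  [[0,0,0],[0,0,0],0.8],
])

```text
clock: 24.87
tool_pos: [0.5605, 0.1192, 0.0879]
eef_rot: [-0.001, 0.708, 0.0, 0.707]
contact_force: [-5.3, -3.0, 21.3]
opening: 0.169
```

```bash
python3 st.py
```

```text
t 24.8667 p [0.5605 0.1192 0.0879] x [-0.001 -0.001 -1.   ] yaw 0.1 q [ 0.05  0.92 -0.6   1.83  0.83  0.66  0.52] op mm 14.8 F [-5.3 -3.  21.3]
```

Run:
```python
from h import *
img=r.snapshot("scene")["color"]
cv2.imwrite('pics/s5.png',cv2.resize(img[205:285,290:395,::-1],None,fx=7,fy=7,interpolation=cv2.INTER_CUBIC))
g=cv2.resize(img,None,fx=4,fy=4,interpolation=cv2.INTER_CUBIC).astype(int);dark=(g.max(2)<55)
for v in range(236,262):
    k=np.where(dark[int((v+.5)*4),318*4:368*4])[0]; print(v,k[0]/4+318-.4,k[-1]/4+318-.4,end=" | ")
```

```text
236 329.6 356.1 | 237 328.85 356.85 | 238 327.85 357.85 | 239 327.35 358.35 | 240 326.85 359.1 | 241 326.35 359.35 | 242 326.1 359.85 | 243 326.1 360.1 | 244 325.85 360.35 | 245 325.85 360.1 | 246 325.85 360.1 | 247 326.1 360.35 | 248 326.35 360.35 | 249 326.6 360.6 | 250 326.35 360.85 | 251 326.35 360.85 | 252 326.35 360.35 | 253 326.35 360.35 | 254 326.35 360.35 | 255 326.1 360.1 | 256 326.35 360.1 | 257 326.1 360.1 | 258 326.6 359.35 | 259 327.1 359.35 | 260 326.1 359.1 | 261 326.1 358.6 |
```

View pics/s5.png

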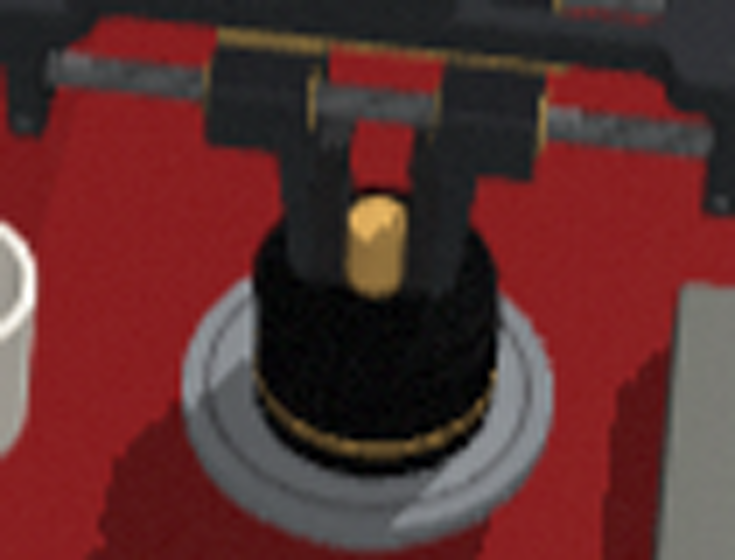

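The side view shows a continuous silhouette with no gap, so the lid looks seated. I'll release, rise and check.

>>> drive_tool([
  [[0,0,0],[-0.2,0,0],0.8],
  [[0,0,0],[0,0,0],2.5],
  [[0,0,0],[0,0,0],4],
  [[0,0,0],[0,0,0],4],
  [[0,0,0],[-2,0,0],4],
  [[0,0,0],[-4,0,0],4],
  [[0,0,0],[-4,0,0],4],
  [[0,0,0],[0,0,-4],8.8],
  [[0,0,0],[0,0,-4],8.8],
  [[0,0,0],[0,0,-4],8.8],
  [[0,0,0],[0,0,0],8.8],
  [[0,0,0],[0,0,0],8.8],
])

```text
clock: 25.92
tool_pos: [0.4379, 0.1181, 0.1873]
eef_rot: [-0.003, 0.709, 0.001, 0.705]
contact_force: [0.9, 0.1, 1.0]
opening: 0.81
```

```bash
cat > e.py <<'E'
from t import *
exec(open("st.py").read())
S=r.snapshot("scene");T=r.snapshot("top");cs,ct=cam(S),cam(T)
def knob(i,u):
    h=cv2.cvtColor(i,cv2.COLOR_RGB2HSV);m=cv2.inRange(h,(12,90,80),(32,255,255));n,l,st,ce=cv2.connectedComponentsWithStats(m)
    return [(st[j].tolist(),ce[j].round(1)) for j in range(1,n) if st[j][4]>8 and np.hypot(*(ce[j]-u))<22]
p=(.562,.1195,.091);print("pred",proj(ct,p),proj(cs,p))
print(knob(T["color"],proj(ct,p)));print(knob(S["color"],proj(cs,p)))
i=T["color"];h=cv2.cvtColor(i,cv2.COLOR_RGB2HSV);m=(h[...,2]<60).astype(np.uint8)
u=(proj(ct,(.562,.1195,.071))+[8,0]).round().astype(int);n,l=cv2.connectedComponents(m);k=l[u[1],u[0]]
cn=max(cv2.findContours((l==k).astype(np.uint8),0,1)[0],key=cv2.contourArea)
Q=np.array([plane(ct,v,.071)[:2] for v in cn[:,0]],np.float32)*1000;print("lid top view",cv2.minEnclosingCircle(Q),cv2.fitEllipse(Q))
a=cv2.resize(S["color"][205:285,290:395,::-1],(520,400),interpolation=2);b=cv2.resize(i[190:240,265:320,::-1],(280,400),interpolation=2)
cv2.imwrite("pics/c6.png",np.hstack([a,b]))
E
python3 e.py
```

```text
t 25.9667 p [0.4405 0.1189 0.1875] x [-0.003 -0.    -1.   ] yaw 0.2 q [ 0.07  0.66 -0.7   2.11  0.73  0.63  0.44] op mm 75.2 F [ 1.3  0.5 -0.3]
pred [291.50661323 210.88133791] [343.53996077 237.07217797]
[([289, 208, 6, 8, 39], array([291.4, 211.4])), ([276, 225, 20, 9, 45], array([286.5, 229.4]))]
[([339, 233, 10, 14, 111], array([343.4, 239.5]))]
lid top view ((562.34619140625, 119.18170166015625), 32.661014556884766) ((561.8579711914062, 119.62831115722656), (61.50998306274414, 62.42901611328125), 133.90122985839844)
```

View pics/c6.png

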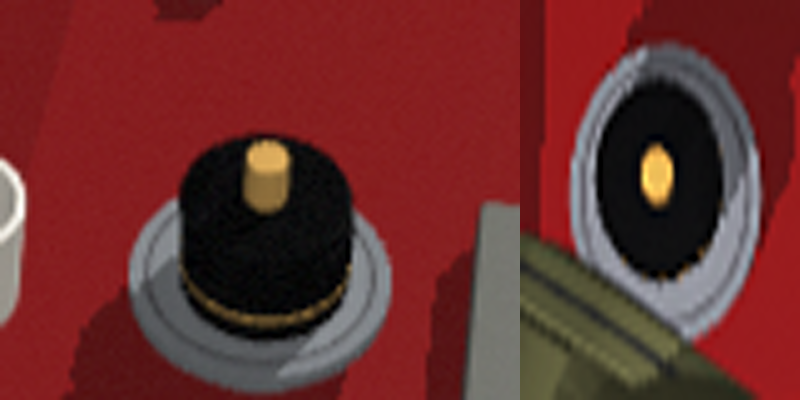

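Lid appears level and seated, centred at (0.562,0.1195). To confirm its height against a 5 mm error I'll take two close wrist views from above.

>>> drive_tool([
  [[0,0,0],[-3,1.2,2],8.8],
  [[0,0,0],[-2,1.2,3],8.8],
  [[0,0,0],[0,1.2,3.6],8.8],
  [[0,0,0],[0,1.2,3.4],8.8],
  [[0,0,0],[0,1.2,0],8.8],
  [[0,0,0],[0,0,0],8.8],
  [[0,0,0],[0,0,0],8.8],
  [[0,0,0],[0,0,0],8.8],
  [[0,0,0],[0,0,0],8.8],
  [[0,0,0],[0,0,0],8.8],
])

```text
clock: 26.9
tool_pos: [0.5601, 0.178, 0.237]
eef_rot: [-0.001, 0.709, 0.0, 0.706]
contact_force: [-0.9, -0.1, 0.8]
opening: 0.998
```

```bash
python3 -c "
from h import *
look('w6')"
```

```text
w6 [0.5601 0.178  0.237 ] yaw 0.08 t 26.9 F [-0.9 -0.1  0.8] op 0.998
```

>>> drive_tool([
  [[0,0,0],[0,-3,0],8.8],
  [[0,0,0],[0,-3,0],8.8],
  [[0,0,0],[0,-3,0],8.8],
  [[0,0,0],[0,-3,0],8.8],
  [[0,0,0],[0,0,0],8.8],
  [[0,0,0],[0,0,0],8.8],
  [[0,0,0],[0,0,0],8.8],
  [[0,0,0],[0,0,0],8.8],
  [[0,0,0],[0,0,0],8.8],
])

```text
clock: 27.7
tool_pos: [0.5606, 0.0607, 0.2372]
eef_rot: [-0.001, 0.708, 0.002, 0.706]
contact_force: [-0.6, -0.6, 0.2]
opening: 0.998
```

```bash
cat > e.py <<'E'
from t import *
look("w7")
K={}
for n in("w6","w7"):
    c,i=load(n);h=cv2.cvtColor(i,cv2.COLOR_RGB2HSV)
    u=proj(c,(.562,.1195,.091));m=cv2.inRange(h,(12,90,80),(32,255,255));k,l,st,ce=cv2.connectedComponentsWithStats(m)
    print(n,"pred",u.round(1),[(st[j].tolist(),ce[j].round(1)) for j in range(1,k) if st[j][4]>50 and np.hypot(*(ce[j]-u))<40])
a=[cv2.imread(f"pics/{n}.png")[130:300,200:460] for n in("w6","w7")]
cv2.imwrite("pics/c7.png",cv2.resize(np.vstack(a),None,fx=1.75,fy=1.75,interpolation=2))
E
python3 e.py
```

```text
w7 [0.5607 0.0605 0.2372] yaw 0.23 t 27.75 F [ 0.5  0.2 -0.4] op 1.001
w6 pred [249.  234.3] [([240, 219, 23, 22, 385], array([250.7, 229.5]))]
w7 pred [389.3 233.8] [([376, 218, 23, 23, 396], array([387.4, 229. ]))]
```

View pics/c7.png

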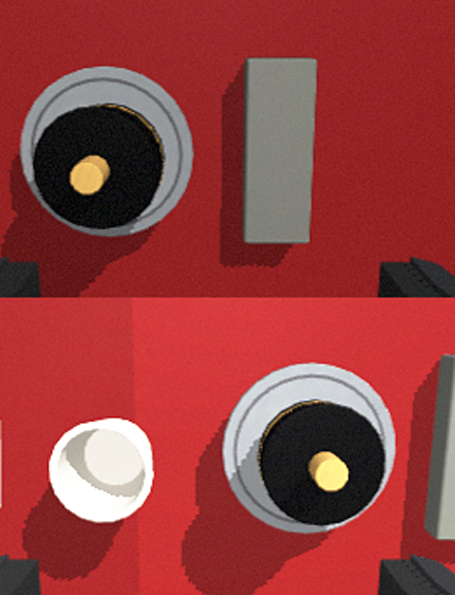

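Both wrist views show a level lid. The knob-top disparity of 140.0 px matches 140.3 predicted for z = 91 mm (unseated would be about 142.8), so it is seated. Now the jar.

>>> drive_tool([
  [[0,0,0],[0,-3.7,-1.2],8.8],
  [[0,0,0],[0,-3.7,-1.2],8.8],
  [[0,0,0],[0,-3.7,-1.2],8.8],
  [[0,0,0],[0,-3.7,-1.2],8.8],
  [[0,0,0],[0,-3.7,-1.2],8.8],
  [[0,0,0],[0,-3.7,-1.2],8.8],
  [[0,0,0],[0,-3.7,-1.2],8.8],
  [[0,0,0],[0,-3.7,-1.2],8.8],
  [[0,0,0],[0,-3.7,-1.2],8.8],
  [[0,0,0],[0,0,0],8.8],
  [[0,0,0],[0,0,0],8.8],
  [[0,0,0],[0,0,0],8.8],
])

```text
clock: 28.8
tool_pos: [0.4539, -0.2732, 0.2375]
eef_rot: [-0.0, 0.708, 0.001, 0.706]
contact_force: [0.2, 0.9, -0.1]
opening: 1.0
```

```bash
cat > e.py <<'E'
from t import *
exec(open("st.py").read())
img,c=look("w8"); print(ell(c,img,(.4504,-.276,.056),21))
def cap(img,u):
    m=(img.max(2)<70).astype(np.uint8);n,l,st,ce=cv2.connectedComponentsWithStats(m)
    return [(st[j].tolist(),ce[j].round(1)) for j in range(1,n) if st[j][4]>80 and np.hypot(*(ce[j]-u))<40]
print("w8 cap",[(a,b,plane(c,b,.056).round(4)) for a,b in cap(img,proj(c,(.45,-.276,.056)))])
# palette from top camera: white-ish blob rect on z=.012
T=r.snapshot("top");ct=cam(T);b,l=blobs(T["color"],100);u=proj(ct,(.571,-.113,.012))
k=min(b,key=lambda x:np.hypot(*(x[2]-u)));cn=max(cv2.findContours((l==k[0]).astype(np.uint8),0,1)[0],key=cv2.contourArea)
print("palette",cv2.minAreaRect(np.array([plane(ct,v,.012)[:2] for v in cn[:,0]],np.float32)*1000))
E
python3 e.py
```

```text
t 28.85 p [ 0.4542 -0.2725  0.2376] x [-0.003  0.001 -1.   ] yaw 0.2 q [ 0.94  0.69 -0.83  1.85  0.65  0.9   1.38] op mm 87.9 F [ 1.1 -0.3  0. ]
w8 [ 0.4542 -0.2725  0.2376] yaw 0.25 t 28.85 F [ 1.1 -0.3  0. ] op 0.999
([292, 191, 41, 48, 1563], array([ 446.2, -278.2]), 22.4, array([ 446.1, -278.6]), array([37.5, 44.4]))
w8 cap [([292, 197, 40, 42, 1283], array([311.6, 217.8]), array([ 0.449 , -0.2791,  0.056 ]))]
palette ((570.9906005859375, -113.1021499633789), (91.31937408447266, 62.98096466064453), 85.57483673095703)
```

View pics/w8.png

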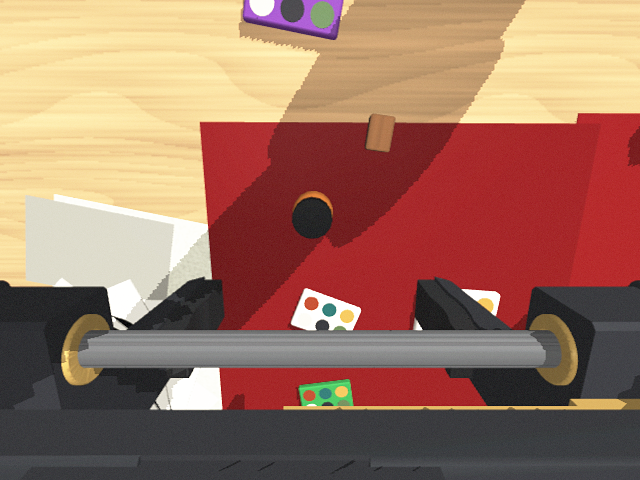

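w8 shows the jar cap at (312,218), which gives (0.450,−0.278). The palette is at (0.571,−0.113), 91×63 mm, yaw −4.4°, so the jar's target is (0.652,−0.119).

>>> drive_tool([
  [[0,0,0],[3,-0.55,-0.4],8.8],
  [[0,0,0],[3.5,0,0],8.8],
  [[0,0,0],[3.5,0,0],8.8],
  [[0,0,0],[3.5,0,0],8.8],
  [[0,0,0],[3,0,0],8],
  [[0,0,0],[2,0,0],8],
  [[0,0,0],[1.5,0,0],8],
  [[0,0,0],[1,0,0],8],
  [[0,0,0],[0,0,0],8],
  [[0,0,0],[0,0,0],8],
], force=20)

```text
clock: 29.78
tool_pos: [0.4492, -0.2789, 0.0275]
eef_rot: [-0.001, 0.708, 0.001, 0.706]
contact_force: [-0.2, -0.5, 0.5]
opening: 0.907
```

```bash
python3 st.py
```

```text
t 29.7833 p [ 0.4492 -0.2789  0.0275] x [-0.004  0.    -1.   ] yaw 0.2 q [ 0.77  0.99 -0.52  1.97  1.07  0.49  1.03] op mm 79.8 F [-0.2 -0.5  0.5]
```

>>> drive_tool([
  [[0,0,0],[0,0,0],2.5],
  [[0,0,0],[0,0,0],2.5],
  [[0,0,0],[0,0,0],2.5],
  [[0,0,0],[0,0,0],2.5],
  [[0,0,0],[0,0,0],2.5],
  [[0,0,0],[-0.5,0,0],2.5],
  [[0,0,0],[-2.5,0,0],2.5],
  [[0,0,0],[-3.5,0,0],2.5],
  [[0,0,0],[-3.5,0,0],2.5],
  [[0,0,0],[0,0,0],2.5],
])

```text
clock: 30.62
tool_pos: [0.4521, -0.2802, 0.1328]
eef_rot: [-0.002, 0.705, -0.0, 0.709]
contact_force: [0.9, 0.2, -1.8]
opening: 0.457
```

>>> drive_tool([
  [[0,0,0],[0,1.3,1.7],2.5],
  [[0,0,0],[0,2.3,2.9],2.5],
  [[0,0,0],[0,2.3,2.9],2.5],
  [[0,0,0],[0,2.3,2.9],2.5],
  [[0,0,0],[0,2.3,2.9],2.5],
  [[0,0,0],[0,2.3,2.9],2.5],
  [[0,0,0],[0,2.0,2.5],2.5],
  [[0,0,0],[0,1.2,1.6],2.5],
  [[0,0,0],[0,0,0],2.5],
  [[0,0,0],[0,0,0],2.5],
])

```text
clock: 31.45
tool_pos: [0.6516, -0.1181, 0.1259]
eef_rot: [-0.001, 0.709, 0.001, 0.705]
contact_force: [-0.1, -0.6, -2.0]
opening: 0.462
```

```bash
python3 st.py
```

```text
t 31.45 p [ 0.6516 -0.1181  0.1259] x [-0.005  0.    -1.   ] yaw 0.2 q [ 0.46  0.97 -0.7   1.52  0.73  0.93  1.09] op mm 40.7 F [-0.1 -0.6 -2. ]
```

Jar held at 40.7 mm and on position. Lowering from .126 to about .030.

>>> drive_tool([
  [[0,0,0],[3,0,0],2.5],
  [[0,0,0],[3,0,0],2.5],
  [[0,0,0],[2,0,0],2.5],
  [[0,0,0],[1,0,0],2.5],
  [[0,0,0],[0.4,0,0],2.5],
  [[0,0,0],[0.2,0,0],2.5],
  [[0,0,0],[0,0,0],2.5],
  [[0,0,0],[0,0,0],2.5],
])

```text
clock: 32.12
tool_pos: [0.6506, -0.1209, 0.0319]
eef_rot: [-0.001, 0.709, -0.0, 0.706]
contact_force: [-2.8, -0.9, 4.4]
opening: 0.46
```

```bash
python3 st.py
```

```text
t 32.1167 p [ 0.6506 -0.1209  0.0319] x [-0.004 -0.002 -1.   ] yaw 0.0 q [ 0.43  1.09 -0.63  1.55  0.83  0.79  1.02] op mm 40.5 F [-2.8 -0.9  4.4]
```

>>> drive_tool([
  [[0,0,0],[0.1,0,0],2.5],
  [[0,0,0],[0,0,0],2.5],
  [[0,0,0],[0,0,0],4.6],
  [[0,0,0],[0,0,0],6.5],
  [[0,0,0],[0,0,0],6.5],
  [[0,0,0],[-3,0,0],6.5],
  [[0,0,0],[-4,0,0],6.5],
  [[0,0,0],[-4,0,0],6.5],
  [[0,0,0],[-4,0,0],6.5],
  [[0,0,0],[0,-3,-2.5],6.5],
  [[0,0,0],[0,-3,-2.5],6.5],
  [[0,0,0],[0,-3,-2.5],6.5],
])

```text
clock: 33.12
tool_pos: [0.5768, -0.21, 0.1808]
eef_rot: [-0.001, 0.708, 0.001, 0.707]
contact_force: [0.0, -1.7, -0.6]
opening: 0.74
```

>>> drive_tool([
  [[0,0,0],[0,-3,-2.5],6.5],
  [[0,0,0],[0,-3,-2.5],6.5],
  [[0,0,0],[0,-3,-2.5],6.5],
  [[0,0,0],[0,-3,-2.5],6.5],
  [[0,0,0],[0,0,0],6.5],
  [[0,0,0],[0,0,0],6.5],
])

```text
clock: 33.62
tool_pos: [0.475, -0.3327, 0.1798]
eef_rot: [0.001, 0.709, -0.002, 0.705]
contact_force: [0.5, 0.2, 0.4]
opening: 0.732
```

```bash
cat > e.py <<'E'
from t import *
exec(open("st.py").read())
T=r.snapshot("top");S=r.snapshot("scene");ct=cam(T);i=T["color"];b,l=blobs(i,25)
def rect(p,z):
    k=min(b,key=lambda x:np.hypot(*(x[2]-proj(ct,p))));cn=max(cv2.findContours((l==k[0]).astype(np.uint8),0,1)[0],key=cv2.contourArea)
    return np.array([plane(ct,v,z)[:2] for v in cn[:,0]],np.float32)*1000
for n,p in(("stone",(.561,.219,.024)),("palette",(.571,-.113,.012))): print(n,cv2.minAreaRect(rect(p,p[2])))
for n,p in(("cup",(.566,.003,.055)),("jar",(.652,-.119,.056))):
    q=rect(p,p[2]);print(n,cv2.minEnclosingCircle(q),cv2.fitEllipse(q)[:2])
cv2.imwrite("pics/f.png",np.vstack([cv2.resize(i[130:300,180:470,::-1],(640,375),interpolation=2),cv2.resize(S["color"][170:370,100:480,::-1],(640,225+0),interpolation=2)]))
E
python3 e.py
```

```text
t 33.6667 p [ 0.477  -0.3303  0.1802] x [-0.003  0.001 -1.   ] yaw -0.0 q [ 0.95  0.82 -0.77  1.75  0.72  0.88  1.42] op mm 64.8 F [ 0.8 -0.3  1.5]
stone ((561.7506103515625, 218.29766845703125), (111.85977172851562, 42.11820602416992), 0.013329338282346725)
palette ((570.985595703125, -112.98808288574219), (91.10796356201172, 62.971981048583984), 85.54379272460938)
cup ((568.2353515625, 2.7285163402557373), 29.043977737426758) ((568.0266723632812, 2.9558544158935547), (54.6396598815918, 56.403873443603516))
jar ((648.7300415039062, -118.52459716796875), 23.691801071166992) ((649.1566162109375, -117.78373718261719), (37.30298614501953, 46.44806671142578))
```

View pics/f.png

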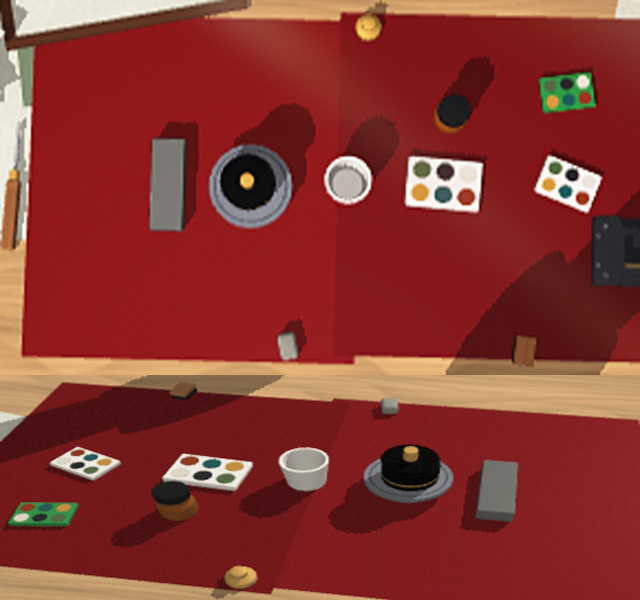

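The final picture shows stone, wheel with lidded box, cup and palette in a row, with the jar behind the palette. I'll check the jar's uprightness and the bystanders once more, then hand in.

Run:
```python
from t import *
T=r.snapshot("top");S=r.snapshot("scene");ct,cs=cam(T),cam(S)
p=np.array((.651,-.119,.056));U=[]
for c,d in((ct,T),(cs,S)):
    m=(d["color"].max(2)<50).astype(np.uint8);n,l,st,ce=cv2.connectedComponentsWithStats(m);u=proj(c,p)
    j=min([j for j in range(1,n) if st[j][4]>40],key=lambda j:np.hypot(*(ce[j]-u)));print(u.round(1),st[j],ce[j].round(1));U.append(ce[j])
print("cap tri",tri(ct,U[0],cs,U[1]))
T0,S0=np.load("pics/top.npy"),np.load("pics/scene.npy")
def px(img,y,x,h,w,f):  # bystander shift by template match
    t=T0[y:y+h,x:x+w];R=cv2.matchTemplate(img[y-6:y+h+6,x-6:x+w+6],t,cv2.TM_CCOEFF_NORMED);_,v,_,q=cv2.minMaxLoc(R);return q[0]-6,q[1]-6,round(v,2)
i=T["color"]
print("weight",px(i,130,337,24,22,1),"pumice",px(i,278,302,18,18,1),"graver",px(i,200,178,46,16,1))
u,v=proj(cs,(.651,-.119,.028)).astype(int);a=cv2.resize(S["color"][v-32:v+32,u-32:u+32,::-1],(400,400),interpolation=2)
u,v=proj(ct,(.651,-.119,.028)).astype(int);b=cv2.resize(i[v-24:v+24,u-24:u+24,::-1],(400,400),interpolation=2)
cv2.imwrite("pics/last.png",np.hstack([a,b]))
```

```text
[385.  180.5] [378 173  15  15 166] [385.3 179.5]
[201.6 271.3] [190 265  23  21 372] [201.1 274.6]
cap tri (array([ 0.65431705, -0.12019011,  0.05056764]), np.float64(0.0005720827547793532))
weight (0, 0, 1.0) pumice (0, 0, 1.0) graver (0, 0, 0.89)
```

View pics/last.png

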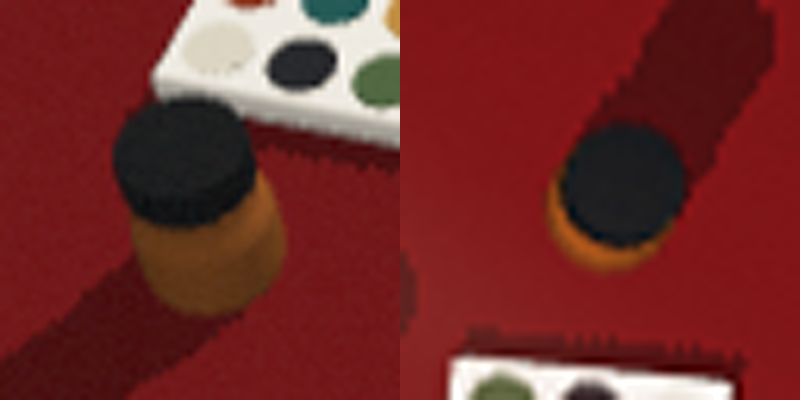

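The jar stands upright: cap centre (0.654,−0.120) including its side, with the same perspective lean as at the start. The bystanders have not moved. Handing in.

```bash
python3 -c "
from plant import r
print(r.finish_job())"
```

```text
the job is handed in; nothing more can be done
None
```

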